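# Change over the lens carriers in the UV cure unit and arm its guarded switch

## Robot

A 6-joint arm with a two-finger parallel gripper is mounted at the origin on the work surface. World frame = base frame: x ahead of the robot, y to its left, z up, the work surface at z = 0. Lengths are in m, angles in degrees, forces in N, time in s.
With the tool pointing down it reaches from about 0.4 to 0.825 m from the base axis. Payload 7 kg.
Tool frame: the origin (TCP) lies on the centre line of the jaws, within the pads' length; the fingertips stand 19 mm ahead of it and the grasp point (between the pads) is the TCP; z points along the fingers, y is the line along which they close (so a half turn about z gives the same grasp; the last joint's range is limited). The gripper opens to 88 mm and grips with 3 to 60 N. Pads are 19 mm wide; open, the fingers measure 130 mm over their backs; the gripper's body (78 mm by 193 mm) begins 47 mm behind the grasp point.
Start: joints at [85.606, 20.546, 0.682, 0, -70.136, -16.507], TCP at [0.241, 0.631, 0.246] pointing down, gripper open.
Joint ranges: [-176.03, 176.03], [-82.01, 121.73], [-58.28, 71.71], [-173.87, 95.51], [-174.79, -0.11], [-173.66, 173.66]. Speed limits (degrees/s): [136.94, 136.94, 172.46, 180, 180, 180].

## Interface

Orientations are given as [roll, pitch, yaw] about the fixed x, y, z axes, in that order (R = Rz(yaw) Ry(pitch) Rx(roll)).
In Python, from plant import get_state, capture, close_job gives the robot as it stands.
- The arm moves only by the tool apply_moves, never from a script. Its argument "targets" is a list of rows, each a list of 7 numbers: the opening, from 0 (shut) to 1 (fully open), then the shift along the tool's x, y, z normalised to -1 to 1, where 1 is 1000 mm, then the turn, a rotation vector about the tool's x, y, z normalised to -1 to 1, where 1 is 90 degrees. In form: [[claw, tx, ty, tz, ax, ay, az], ...]. A call has 1 to 20 rows; each row shifts and turns the commanded pose from where the row before left it, along the tool's axes as they then stand; what a row does not reach is not made up. A row lasts 1/12 s, in which the tool goes at most 41.7 mm and 7.16 degrees, less where a joint would pass 70% of its speed; a pose out of reach is approached as far as the arm can. A call with a number of a shift or a turn outside -1 to 1 is refused whole. A call with a gripper value outside its range is refused whole. The fingers move at their own pace and stop on an object; "newtons" is the grip in N (left out, the last holds). Time passes only in rows, so rows that do not move let the fingers close. It gives the time, the measured TCP pose, the force, the opening and the grip force at its end, in the units of the state.
- get_state(): the state, without advancing time (a new reading comes with each control period).
- capture(name): name is "scene" or "side" or "wrist"; returns a dict with "frame" (384x512x3 uint8, red, green, blue), "range_z" (384x512 float32, m along the optical axis (not along the pixel's ray), 0 where there is no reading), "camera_matrix" (3x3 intrinsics, pixels), "k1" (the pictures are not rectified: a ray, as slopes to the right and down, at radius r is drawn at 1 + k1 r^2 times it, then the intrinsics apply), "T" (4x4, takes a point from camera to world coordinates). Camera axes: x right, y down, z forward; pixel columns grow to the right and rows downward; lengths in m; the calibration is good to about 2 mm. A picture is of the moment at which its call begins.
- close_job(): hands the job in; it is judged then, once.
The state is a dict: "time_s": time; "joints": joint angles; "qd": joint speeds; "joint_torque": joint torques, N m; "tcp_pos": TCP position; "eef_rot": TCP orientation; "contact_force": force on the tool from outside, world axes, zero at the start; "moment": the same for the moment, N m; "gripper_width": finger opening in m; "gripper_force": force on a finger pad.
Only numpy, scipy, OpenCV 4.12 (cv2) and the standard library are available. Lean on these libraries where they do the work, as an engineer would, in place of code of your own. Each camera call takes 0.05 s, during which the arm holds its last target. There are 200 camera calls.

## Task

Slide the two finished lens carriers out from under the hood of the blue UV cure unit and set them down flat, side by side, in the blue tray, then slide every carrier waiting on the counter in through the open end of the unit, one behind the other, until all of them are fully under the hood. Only then lift the sprung guard on the switch box, push the toggle beneath it all the way over towards the guard's hinge while the guard is up, and let the guard drop fully shut; leave the screwdriver, pliers, spectacles and spectacle case where they are.

Things in the scene. Friction and masses are not known exactly. Their poses are not given: they have to be found in the camera images.
- unit: Blue UV unit, fixed; a straight channel runs along its y. Origin: on the counter, mid-width of the channel, whose floor is 6 mm up and 112 mm wide between walls. Apron, open above: y -210 to -110 mm, side rails 20 mm high. Hood: y -110 to 115 mm, underside 26, top 46 mm above the counter, 30 mm slot along its middle (x = 0) for the fins. A casing 64 mm high stands at x 86 to 152 mm.
- unit_mouth (a point): Middle of the channel's floor at the hood's mouth (unit y = -110 mm), the only way in or out, from the apron. Carriers lie with their x across the channel, sliding along the unit's y. Carry a carrier a few mm clear of the floor (there are 12 mm above its base under the hood): dragged by its fin it tips and jams.
- unit_end (a point): Middle of the channel's floor at the end wall that closes it (unit y = 105 mm). Three carriers of 60 mm fit between mouth and end wall, with 35 mm to spare.
- finished1: One of two finished lens carriers, which start under the unit's hood; finished2 is nearer the mouth: steel base 100 (x) x 60 (y) x 8 mm, two flat glass lenses on it (tops 13 mm up), upright grey grip fin in the middle, 12 mm thick (x), 34 mm wide (y), top 92 mm up. Origin: centre of the underside, z up; same after a half turn. 0.22 kg, heavy base.
- finished2: One of two finished lens carriers, which start under the unit's hood; finished2 is nearer the mouth: steel base 100 (x) x 60 (y) x 8 mm, two flat glass lenses on it (tops 13 mm up), upright grey grip fin in the middle, 12 mm thick (x), 34 mm wide (y), top 92 mm up. Origin: centre of the underside, z up; same after a half turn. 0.22 kg, heavy base.
- waiting1: A lens carrier waiting on the counter in front of the unit (may be absent; two or three are there): steel base 100 (x) x 60 (y) x 8 mm, two flat glass lenses on it (tops 13 mm up), upright grey grip fin in the middle, 12 mm thick (x), 34 mm wide (y), top 92 mm up. Origin: centre of the underside, z up; same after a half turn. 0.22 kg, heavy base.
- waiting2: A lens carrier waiting on the counter in front of the unit (may be absent; two or three are there): steel base 100 (x) x 60 (y) x 8 mm, two flat glass lenses on it (tops 13 mm up), upright grey grip fin in the middle, 12 mm thick (x), 34 mm wide (y), top 92 mm up. Origin: centre of the underside, z up; same after a half turn. 0.22 kg, heavy base.
- waiting3: A lens carrier waiting on the counter in front of the unit (may be absent; two or three are there): steel base 100 (x) x 60 (y) x 8 mm, two flat glass lenses on it (tops 13 mm up), upright grey grip fin in the middle, 12 mm thick (x), 34 mm wide (y), top 92 mm up. Origin: centre of the underside, z up; same after a half turn. 0.22 kg, heavy base.
- tray: Blue open plastic tray, fixed, 150 (x) x 180 (y) x 35 mm high, walls and floor 5 mm thick. Origin: centre of its underside. Two carriers fit side by side, their x axes along the tray's x, at about y = -42 and 42 mm.
- switch_box: Grey switch box, fixed, 80 (x, from -20 to 60) x 100 (y) x 55 mm high. Origin: on the counter, straight below the toggle's pivot; its front is the -x side. A black guard, hinged along y at the rear of its top, covers a steel toggle in the middle of its top.
- guard (a joint): Guard angle (rad): 0 shut, 1.7 its stop. A black cap with top, cheeks and front wall, 70 mm long (x), 70 wide (62 between cheeks), 62 high, open below, and a lip at its foot. About 1 N at the lip lifts it; its spring shuts it within about half a second unless something holds it, such as fingers reaching in below it, on which it can rest while they push the toggle.
- guard_lip (a point): Middle of the front edge of the lip's underside. The lip is flat, 60 mm wide, 5 thick, and sticks out 18 mm from the cap and 23 mm past the box's front, so a fingertip can go under it and lift. Shut, the edge is 59 mm above the counter, 43 mm in front (-x) of the box's origin, 88 mm in front of the hinge.
- guard_hinge (a point): The guard's hinge axis (along the box's y), 45 mm behind the box's origin and 58 mm above the counter. Does not move with the guard.
- toggle (a joint): Angle of the toggle (rad): 0 off, leaning 0.3 rad to the front (-x of the box, away from the hinge); 0.6 on, leaning 0.3 rad back towards the hinge. Stays where it is left; needs about 1 N at its tip. Pivot 57 mm above the box's origin.
- toggle_tip (a point): Centre of the rounded end of the toggle, a steel bar 10 mm thick, 50 mm from its pivot (105 mm above the counter when leaning).
- screwdriver: Screwdriver, 160 mm, lying; a bystander to leave alone.
- glasses_case: Black spectacle case, 65 x 160 x 42 mm; a bystander to leave alone.
- spectacles: Black folded spectacles, 132 mm wide; a bystander to leave alone.
- pliers: Pliers with black handles, 130 mm long; a bystander to leave alone.
Things that resemble listed ones, but are neither listed nor needed, are in the scene too. Leave any green or purple look-alike of the finished2 alone. What is shaped like the waiting3 but purple is not meant.

How it is judged:
By the outcome, as a careful person would: the job done as asked, in the order asked, and still so for the second after the job is handed in, with the robot touching nothing.
Of waiting1, waiting2, waiting3 only 2 to 3 are there at a start; the rules pass over those that are not, and their reading is None.
At some moment in a run one of waiting1, waiting2, waiting3 may be knocked a few centimetres aside while the robot is not near it.
Once in a run the grip may slacken for a moment while it holds something.
It also fails if it takes over 210 s, if anything falls off the work surface, if the arm or the gripper's body presses on something with over 40 N, if the wrist force passes 120 N, or if a joint passes its speed limit or range.

## Working session

There is one attempt and no reset: what is moved stays moved. The work goes in short steps, Python scripts to look and compute and a tool call to move; the robot and the scene stay as the last step left them, time stands still between calls to the robot, and variables do not carry over. Pictures are saved under pics/ and viewed, at most 14 in all, crops included, and the job is handed in when it is done.

Besides the shell and the picture viewer there is one more tool, called after "Request:" as name([rows], argument=value, ...), one row to a line, values as JSON. apply_moves: Moves the arm, as the interface text tells. Scaled input: -1 to 1 covers 1000 mm each way for a shift and 90 degrees each way for a turn. Its arguments: {"type":"object","properties":{"targets":{"type":"array","items":{"type":"array","items":{"type":"number"}}},"newtons":{"type":"number"}},"required":["targets"]}

```bash
mkdir -p pics; ls
cat > h.py <<'E'
import numpy as np, cv2, pickle
from plant import get_state, capture
def snap(n,f):
    c=capture(n); cv2.imwrite(f'pics/{f}.png',cv2.cvtColor(c['frame'],cv2.COLOR_RGB2BGR)); pickle.dump(c,open(f'{f}.pkl','wb')); return c
def load(f): return pickle.load(open(f'{f}.pkl','rb'))
def cloud(c):
    K=c['camera_matrix']; h,w=c['range_z'].shape
    u,v=np.meshgrid(np.arange(w),np.arange(h))
    p=np.stack([u,v],-1).reshape(-1,1,2).astype(np.float64)
    s=rays(c,p)
    P=np.c_[s,np.ones(len(s))]*c['range_z'].reshape(-1,1)
    W=P@c['T'][:3,:3].T+c['T'][:3,3]
    W[c['range_z'].ravel()==0]=np.nan
    return W.reshape(h,w,3)
def rays(c,p):
    K=c['camera_matrix']; p=np.asarray(p,float).reshape(-1,2)
    d=(p-[K[0,2],K[1,2]])/[K[0,0],K[1,1]]; s=d.copy()
    for _ in range(20): s=d/(1+c['k1']*(s**2).sum(1,keepdims=True))
    return s
def plane(c,p,z):
    s=rays(c,p); D=np.c_[s,np.ones(len(s))]@c['T'][:3,:3].T; o=c['T'][:3,3]
    return o+D*((z-o[2])/D[:,2:])
E
python3 - <<'E'
from h import *
a=snap('scene','s0');b=snap('side','d0');snap('wrist','w0')
for c in(a,b): print(c['T'].round(3),c['k1'])
print(get_state())
E
```

```text
pics
[[-0.79   0.337 -0.512  1.139]
 [ 0.613  0.422 -0.668  0.865]
 [-0.009 -0.842 -0.54   0.796]
 [ 0.     0.     0.     1.   ]] -0.045707459720426245
[[ 0.747 -0.491  0.449 -0.226]
 [-0.665 -0.549  0.507 -0.823]
 [-0.003 -0.677 -0.736  1.304]
 [ 0.     0.     0.     1.   ]] -0.13488567608295252
{'time_s': 0.15, 'joints': array([ 8.56054250e+01,  2.05845779e+01,  6.46794045e-01, -1.51629351e-02,
       -7.01352129e+01, -1.65076589e+01]), 'qd': array([-0.09859053, -0.01619063,  0.21633236,  0.0994925 , -0.01743283,
        0.0315984 ]), 'joint_torque': array([-1.20043140e-03, -5.83277392e+01,  2.93288523e+01,  7.00123608e+00,
        8.75873870e-03, -1.14353900e-04]), 'tcp_pos': array([0.24071203, 0.63026354, 0.24481456]), 'eef_rot': array([ 1.79925961e+02, -7.07513147e-03, -2.09073908e+01]), 'contact_force': array([-0.53837608,  0.79885894, -0.2900467 ]), 'moment': array([-0.0336517 , -0.02965943,  0.04667602]), 'gripper_force': 0.0, 'gripper_width': 0.08755562138476565}
```

View pics/s0.png

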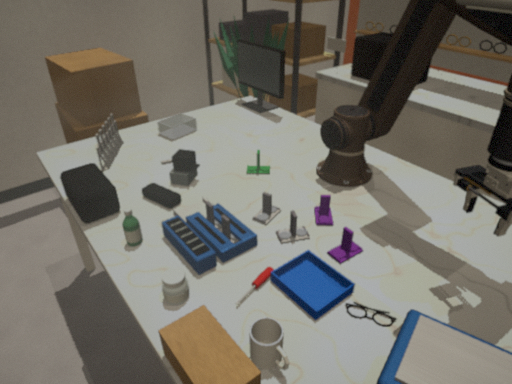

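View pics/d0.png

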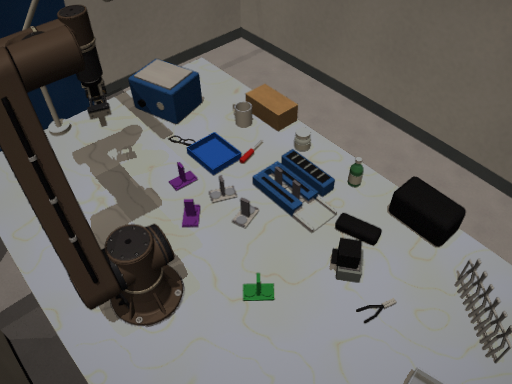

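Run:
```python
from h import *
a=load('s0');b=load('d0')
A=cv2.imread('pics/s0.png')[130:330,120:390];B=cv2.imread('pics/d0.png')[120:300,150:400]
A=cv2.resize(A,(600,445),interpolation=3);B=cv2.resize(B,(600,432),interpolation=3)
cv2.imwrite('pics/cA.png',A);cv2.imwrite('pics/cB.png',B)
# top-down map from both clouds at 2mm/px with height + colour
M=np.zeros((400,500,3),np.uint8);H=np.full((400,500),-1.)
for c in(b,a):
    W=cloud(c).reshape(-1,3);col=c['frame'].reshape(-1,3)[:,::-1]
    for p,q in zip(W,col):
        if not np.isfinite(p).all(): continue
        i=int((0.9-p[0])/.002);j=int((0.75-p[1])/.002)
        # x range .1-.9 (rows), y range .75..-.25
        if 0<=i<400 and 0<=j<500 and p[2]<.2 and p[2]>H[i,j]: H[i,j]=p[2];M[i,j]=q
np.save('H.npy',H)
m=cv2.dilate(M,np.ones((2,2)))
for k in range(0,500,50): cv2.putText(m,f'{.75-k*.002:.1f}',(k,10),0,.35,(255,255,255))
for k in range(0,400,50): cv2.putText(m,f'{.9-k*.002:.1f}',(0,k+4),0,.35,(255,255,255))
cv2.imwrite('pics/top.png',cv2.resize(m,(750,600),interpolation=0))
```

```text
(no output)
```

View pics/cB.png

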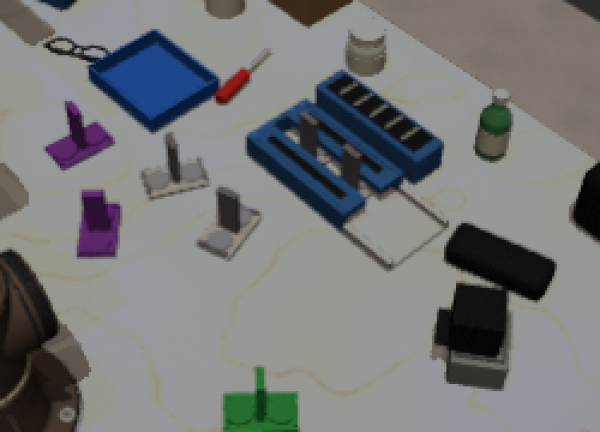

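View pics/top.png

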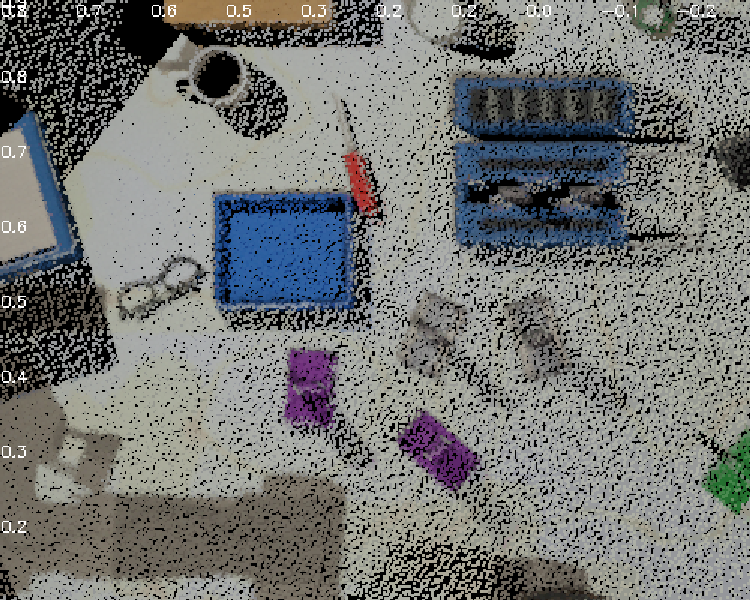

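The side crop shows grey carriers at (174,165) and (229,222): these are the two waiting ones. The purple pair at (78,130) and (100,225) and the green one at (260,400) are look-alikes, so I'll leave them. The finished fins are at (308,135) and (350,165), between the hood halves. The tray is at (153,80) and the switch box at (475,335). Next I'll measure these from both clouds.

Run:
```python
from h import *
for f in('s0','d0'):
    c=load(f);W=cloud(c);hsv=cv2.cvtColor(c['frame'],cv2.COLOR_RGB2HSV)
    x,y,z=W[...,0],W[...,1],W[...,2]
    def rep(n,m):
        p=W[m]; 
        if len(p)<15: print(n,len(p));return
        r=cv2.minAreaRect(p[:,:2].astype(np.float32)*1000)
        print(f,n,len(p),'med',np.median(p,0).round(4),'lo',np.percentile(p,2,0).round(4),'hi',np.percentile(p,98,0).round(4),'rect',np.round(r[0],1),np.round(r[1],1),round(r[2],1))
    def box(a,b,cc,d,e,g): return (x>a)&(x<b)&(y>cc)&(y<d)&(z>e)&(z<g)
    blue=(hsv[...,0]>95)&(hsv[...,0]<125)&(hsv[...,1]>120)
    rep('fin f',box(.6,.68,-.2,.15,.055,.12)&~blue)
    for k in((-.2,.03),(.03,.15)): rep('fin each',box(.6,.68,*k,.06,.12))
    rep('finA',box(.38,.53,.11,.24,.04,.12)); rep('finB',box(.38,.53,-.05,.09,.04,.12))
    rep('baseA',box(.38,.53,.11,.24,.005,.02)); rep('baseB',box(.38,.53,-.05,.09,.005,.02))
    rep('hood',box(.5,.72,-.25,.2,.040,.05)&blue)
    rep('casing',box(.5,.9,-.25,.2,.055,.08)&blue)
    rep('rails',box(.5,.72,-.2,-.1,.015,.024))
    rep('tray rim',box(.45,.68,.25,.5,.028,.042)&blue)
    rep('tray floor',box(.5,.63,.3,.45,-.01,.02)&blue)
    m=box(.3,.8,-.5,-.15,.05,.2); n,l,s,ce=cv2.connectedComponentsWithStats(m.astype(np.uint8))
    for i in range(1,n):
        if s[i,4]>40: rep(f'comp{ce[i].round()}',l==i)
```

```text
s0 fin f 205 med [0.6485 0.0531 0.082 ] lo [ 0.638  -0.0442  0.058 ] hi [0.6511 0.0839 0.0987] rect [644.6  19.8] [131.6  15.2] 89.1
s0 fin each 87 med [ 0.6483 -0.0234  0.0832] lo [ 0.6369 -0.0449  0.0611] hi [ 0.6508 -0.0113  0.0988] rect [643.7 -27.4] [36.2 15.2] 88.2
s0 fin each 101 med [0.6487 0.0731 0.084 ] lo [0.6391 0.0513 0.0625] hi [0.6511 0.0846 0.0987] rect [645.1  66.8] [13.3 37.3] 2.5
s0 finA 109 med [0.4624 0.1837 0.0715] lo [0.452  0.1609 0.0432] hi [0.4687 0.1942 0.0929] rect [458.  177.2] [36.7 12.9] 66.9
s0 finB 135 med [0.4556 0.04   0.0699] lo [0.4432 0.0222 0.0416] hi [0.4638 0.0542 0.0918] rect [453.4  36.5] [18.6 36. ] 24.4
s0 baseA 314 med [0.4639 0.183  0.0103] lo [0.4117 0.1411 0.0053] hi [0.5083 0.2173 0.0151] rect [457.7 178.4] [ 61.4 101.2] 65.1
s0 baseB 230 med [0.4652 0.046  0.0103] lo [0.4019 0.0151 0.0053] hi [0.5036 0.0733 0.0185] rect [452.9  37.1] [105.7  60.2] 18.5
s0 hood 679 med [0.669  0.0777 0.0429] lo [ 0.5842 -0.0705  0.0405] hi [0.7086 0.1412 0.0461] rect [645.3  35. ] [219.2 128.5] 89.2
s0 casing 167 med [0.7836 0.1254 0.0585] lo [ 0.7326
[... 1685 characters left out ...]
 0.4
d0 casing 271 med [0.7358 0.005  0.0598] lo [ 0.7231 -0.0919  0.0553] hi [0.7886 0.1363 0.0677] rect [753.9  20.7] [156.4 223.8] 27.6
d0 rails 105 med [ 0.5836 -0.1433  0.0186] lo [ 0.5701 -0.1845  0.0152] hi [ 0.7049 -0.1012  0.0235] rect [ 638.5 -142.7] [ 85.8 136.6] 89.1
d0 tray rim 212 med [0.5608 0.3627 0.0329] lo [0.4881 0.279  0.0282] hi [0.6371 0.4604 0.0403] rect [563.9 370.2] [152.4 188.5] 1.2
d0 tray floor 634 med [0.5703 0.3808 0.0048] lo [ 0.5145  0.3159 -0.0024] hi [0.6281 0.4483 0.0115] rect [569.9 380.5] [138.9 120.1] 90.0
d0 comp[348. 256.] 920 med [ 0.5357 -0.375   0.1062] lo [ 0.503  -0.4203  0.0522] hi [ 0.5932 -0.3188  0.126 ] rect [ 550.5 -363. ] [105.8 102.6] 36.3
```

Request:
apply_moves([
  [1,0,0,0,0,0,0.077],
  [1,0,0,0,0,0,0.077],
  [1,0,0,0,0,0,0.077],
  [1,0,0,0,0,0,0.077],
  [1,0,0,0,0,0,0.077],
  [1,0,0,0,0,0,0.077],
  [1,0,0,0,0,0,0.077],
  [1,0,0,0,0,0,0.077],
  [1,0,0,0,0,0,0.077],
  [1,0,0,0,0,0,0.075],
], newtons=35)

```text
time_s: 0.98
tcp_pos: [0.2407, 0.6304, 0.2451]
eef_rot: [180.0, -0.0, -90.4]
contact_force: [0.1, -0.7, 0.9]
gripper_width: 0.0876
gripper_force: 0.0
```

Request:
apply_moves([
  [1,0.03,-0.02,0,0,0,0],
  [1,0.035,-0.02,0,0,0,0],
  [1,0.035,-0.02,0,0,0,0],
  [1,0.035,-0.02,0,0,0,0],
  [1,0.035,-0.02,0,0,0,0],
  [1,0.035,-0.02,0,0,0,0],
  [1,0.035,-0.02,0,0,0,0],
  [1,0.035,-0.02,0,0,0,0],
  [1,0.035,-0.02,0,0,0,0],
  [1,0.035,-0.02,0,0,0,0],
  [1,0.035,-0.02,0,0,0,0],
  [1,0.035,-0.02,0,0,0,0],
  [1,0.035,-0.02,0,0,0,0],
  [1,0.035,-0.02,0,0,0,0],
  [1,0.035,-0.02,0,0,0,0],
  [1,0.035,-0.02,0,0,0,0],
  [1,0.035,-0.02,0,0,0,0],
  [1,0.035,-0.02,0,0,0,0],
  [1,0.03,-0.02,0,0,0,0],
  [1,0,-0.02,0,0,0,0],
])

```text
time_s: 2.65
tcp_pos: [0.6408, -0.0296, 0.2453]
eef_rot: [179.9, -0.0, -90.2]
contact_force: [-0.0, 1.1, 0.0]
gripper_width: 0.0877
gripper_force: 0.0
```

Run:
```python
from h import *
c=snap('wrist','w1');W=cloud(c);print(c['T'].round(3),get_state()['tcp_pos'])
x,y,z=W[...,0],W[...,1],W[...,2]
def rep(n,m):
    p=W[m]
    if len(p)<15: print(n,len(p));return
    r=cv2.minAreaRect(p[:,:2].astype(np.float32)*1000);v,u=np.where(m)
    print(n,len(p),'px',np.median(u),np.median(v),'lo',np.percentile(p,2,0).round(4),'hi',np.percentile(p,98,0).round(4),'rect',np.round(r[0],1),np.round(r[1],1),round(r[2],1))
def box(a,b,cc,d,e,g): return (x>a)&(x<b)&(y>cc)&(y<d)&(z>e)&(z<g)
rep('f2',box(.6,.68,-.1,.02,.08,.12));rep('f1',box(.6,.68,.03,.15,.08,.12))
rep('f2top',box(.6,.68,-.1,.02,.094,.103));rep('f1top',box(.6,.68,.03,.15,.094,.103))
rep('hood',box(.5,.72,-.25,.2,.040,.05));rep('floor',box(.6,.68,-.17,-.1,-.01,.012))
```

```text
[[-1.     0.005 -0.     0.641]
 [ 0.004  0.951  0.31  -0.114]
 [ 0.002  0.31  -0.951  0.385]
 [ 0.     0.     0.     1.   ]] [ 0.644037   -0.02772962  0.2444957 ]
f2 323 px 250.0 179.0 lo [ 0.6371 -0.0481  0.0846] hi [ 0.6475 -0.015   0.0997] rect [641.8 -31.4] [33.8 11.4] 89.9
f1 273 px 250.0 251.0 lo [0.6372 0.0474 0.0812] hi [0.6485 0.076  0.0996] rect [642.9  61.9] [29.8 11.5] 89.5
f2top 298 px 250.0 180.5 lo [ 0.6372 -0.0478  0.0961] hi [ 0.6475 -0.0149  0.0997] rect [641.8 -31.4] [33.8 11.2] 89.3
f1top 219 px 250.0 253.0 lo [0.6373 0.0476 0.0946] hi [0.6485 0.0763 0.0996] rect [642.8  62. ] [29.5 11.3] 89.5
hood 10463 px 238.0 192.0 lo [ 0.5786 -0.2188  0.0416] hi [0.7063 0.107  0.0475] rect [642.4 -55.5] [337.3 132.9] 89.9
floor 3345 px 251.0 86.0 lo [ 0.6017 -0.1684  0.0049] hi [ 0.6784 -0.1021  0.0082] rect [ 640.  -135.2] [68.9 80. ] 90.0
```

View pics/w1.png

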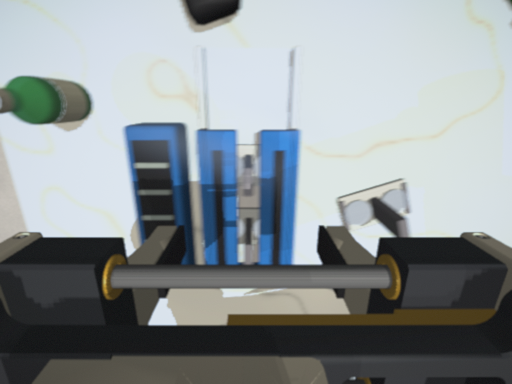

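Request:
apply_moves([
  [1,0.003,0,0.04,0,0,0],
  [1,0,0,0.04,0,0,0],
  [1,0,0,0.04,0,0,0],
  [1,0,0,0.03,0,0,0],
  [1,0,0,0.012,0,0,0],
  [0,0,0,0,0,0,0],
  [0,0,0,0,0,0,0],
  [0,0,0,0,0,0,0],
  [0,0,0,0,0,0,0],
  [0,0,0,0,0,0,0],
  [0,0,0,0,0,0,0],
  [0,0,0,0,0,0,0],
  [0,0,0,0,0,0,0],
  [0,0,0,0,0,0,0],
  [0,0,0,0,0,0,0],
], newtons=35)

```text
time_s: 3.95
tcp_pos: [0.6406, -0.0276, 0.0836]
eef_rot: [180.0, -0.0, -90.0]
contact_force: [1.2, -0.8, -0.5]
gripper_width: 0.0267
gripper_force: 0.0
```

Request:
apply_moves([
  [0,0,0,0,0,0,0],
  [0,0,0,0,0,0,0],
  [0,0,0,0,0,0,0],
  [0,0,0,0,0,0,0],
  [0,0,0,0,0,0,0],
  [0,0,0,-0.002,0,0,0],
  [0,0,0,-0.002,0,0,0],
  [0,0,0,0,0,0,0],
])

```text
time_s: 4.62
tcp_pos: [0.6404, -0.0276, 0.0877]
eef_rot: [180.0, -0.0, -90.0]
contact_force: [1.0, -0.4, -2.3]
gripper_width: 0.0117
gripper_force: 35.0
```

Request:
apply_moves([
  [0,0.006,0,0,0,0,0],
  [0,0.012,0,0,0,0,0],
  [0,0.014,0,0,0,0,0],
  [0,0.014,0,0,0,0,0],
  [0,0.014,0,0,0,0,0],
  [0,0.014,0,0,0,0,0],
  [0,0.014,0,0,0,0,0],
  [0,0.014,0,0,0,0,0],
  [0,0.014,0,0,0,0,0],
  [0,0.014,0,0,0,0,0],
  [0,0.006,0,0,0,0,0],
  [0,0,0,0,0,0,0],
])

```text
time_s: 5.62
tcp_pos: [0.6404, -0.1654, 0.0874]
eef_rot: [180.0, -0.0, -90.1]
contact_force: [0.1, 0.4, -2.1]
gripper_width: 0.0116
gripper_force: 35.0
```

Request:
apply_moves([
  [0,0,0,-0.02,0,0,0],
  [0,0,0,-0.03,0,0,0],
  [0,0,0,-0.04,0,0,0],
  [0,0,0,-0.03,0,0,0],
  [0,-0.015,0,-0.01,0,0,0],
  [0,-0.03,0.005,0,0,0,0],
  [0,-0.035,0.005,0,0,0,0],
  [0,-0.035,0.005,0,0,0,0],
  [0,-0.035,0.005,0,0,0,0],
  [0,-0.035,0.005,0,0,0,0],
  [0,-0.035,0.005,0,0,0,0],
  [0,-0.035,0.005,0,0,0,0],
])

```text
time_s: 6.62
tcp_pos: [0.6046, 0.0939, 0.2172]
eef_rot: [180.0, 0.0, -90.0]
contact_force: [0.2, 0.1, -2.9]
gripper_width: 0.0119
gripper_force: 35.0
```

Request:
apply_moves([
  [0,-0.035,0.005,0,0,0,0],
  [0,-0.035,0.005,0,0,0,0],
  [0,-0.035,0.005,0,0,0,0],
  [0,-0.035,0.005,0,0,0,0],
  [0,-0.035,0.005,0,0,0,0],
  [0,-0.035,0.005,0,0,0,0],
  [0,-0.035,0.005,0,0,0,0],
  [0,-0.035,0.005,0,0,0,0],
  [0,-0.03,0,0,0,0,0],
  [0,-0.018,0,0,0,0,0],
  [0,0,0,0,0,0,0],
  [0,0,0,0,0,0,0],
])

```text
time_s: 7.62
tcp_pos: [0.5645, 0.4209, 0.2163]
eef_rot: [179.9, -0.1, -89.9]
contact_force: [0.0, -1.5, -2.6]
gripper_width: 0.0117
gripper_force: 35.0
```

```bash
cat >> h.py <<'E'
def rep(W,n,m):
    p=W[m]
    if len(p)<15: print(n,len(p));return
    r=cv2.minAreaRect(p[:,:2].astype(np.float32)*1000);v,u=np.where(m)
    print(n,len(p),'px',np.median(u),np.median(v),'lo',np.percentile(p,2,0).round(4),'hi',np.percentile(p,98,0).round(4),'rect',np.round(r[0],1),np.round(r[1],1),round(r[2],1))
def box(W,a,b,cc,d,e,g):
    x,y,z=W[...,0],W[...,1],W[...,2]; return (x>a)&(x<b)&(y>cc)&(y<d)&(z>e)&(z<g)
E
python3 - <<'E'
from h import *
for n in('scene','side','wrist'):
    c=snap(n,n+'2');W=cloud(c);hsv=cv2.cvtColor(c['frame'],cv2.COLOR_RGB2HSV)
    blue=(hsv[...,0]>95)&(hsv[...,0]<125)&(hsv[...,1]>120)
    rep(W,n+' base',box(W,.49,.64,.35,.5,.115,.17)&~blue)
    rep(W,n+' rim',box(W,.45,.68,.25,.5,.028,.042)&blue)
E
python3 -c "
import cv2,numpy as np
a=cv2.imread('pics/scene2.png')[180:340,220:420];b=cv2.imread('pics/side2.png')[80:240,120:320];c=cv2.resize(cv2.imread('pics/wrist2.png'),(400,300))
cv2.imwrite('pics/m2.png',np.vstack([np.hstack([cv2.resize(a,(400,300)),cv2.resize(b,(400,300))]),np.hstack([c,c])]))"
```

```text
scene base 643 px 327.0 258.0 lo [0.518  0.3913 0.1409] hi [0.6157 0.4482 0.1666] rect [565.9 419.1] [ 59.5 102. ] 89.6
scene rim 400 px 307.0 289.0 lo [0.4946 0.2871 0.0283] hi [0.6426 0.4649 0.0375] rect [568.6 375.8] [149.8 180.1] 0.6
side base 267 px 205.0 124.0 lo [0.5139 0.3815 0.1399] hi [0.6127 0.4396 0.1674] rect [562.8 410.4] [104.   64.3] 0.9
side rim 222 px 213.5 151.0 lo [0.4881 0.2771 0.0284] hi [0.638  0.4602 0.0392] rect [562.6 368.4] [186.1 154.9] 89.8
wrist base 6753 px 251.0 196.0 lo [0.5175 0.3858 0.1458] hi [0.6131 0.442  0.1543] rect [565.4 415.5] [60.3 99.4] 90.0
wrist rim 1533 px 263.0 78.0 lo [0.4918 0.2838 0.0299] hi [0.639  0.405  0.0368] rect [565.2 347.1] [149.1 127. ] 0.1
```

View pics/m2.png

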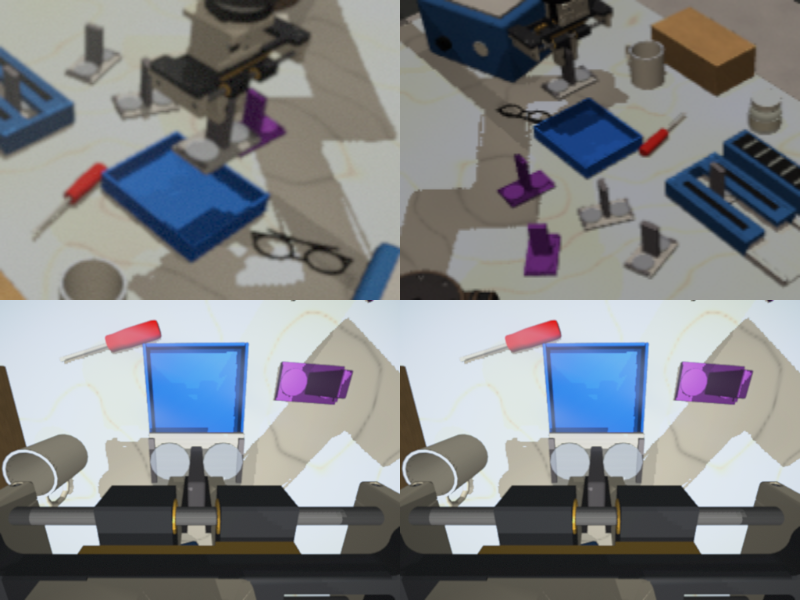

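Request:
apply_moves([
  [0,0,0,0.03,0,0,0],
  [0,0,0,0.035,0,0,0],
  [0,0,0,0.03,0,0,0],
  [0,0,0,0.02,0,0,0],
  [0,0,0,0.01,0,0,0],
  [0,0,0,0.004,0,0,0],
  [0,0,0,0.003,0,0,0],
  [0,0,0,0,0,0,0],
])

```text
time_s: 8.43
tcp_pos: [0.5664, 0.4196, 0.0866]
eef_rot: [-179.9, 0.1, -90.0]
contact_force: [-0.2, -0.4, -2.4]
gripper_width: 0.0121
gripper_force: 35.0
```

Request:
apply_moves([
  [0,0,0,0.001,0,0,0],
  [0,0,0,0.001,0,0,0],
  [0,0,0,0.001,0,0,0],
  [0,0,0,0,0,0,0],
])

```text
time_s: 8.77
tcp_pos: [0.5658, 0.4196, 0.0831]
eef_rot: [-180.0, 0.0, -90.0]
contact_force: [-0.5, 0.3, -2.2]
gripper_width: 0.0117
gripper_force: 35.0
```

Request:
apply_moves([
  [0,0,0,0.001,0,0,0],
  [0.5,0,0,0,0,0,0],
  [0.5,0,0,0,0,0,0],
  [0.5,0,0,0,0,0,0],
  [0.5,0,0,0,0,0,0],
  [0.5,0,0,0,0,0,0],
  [0.5,0,0,0,0,0,0],
  [0.5,0,0,-0.02,0,0,0],
  [0.5,0,0,-0.04,0,0,0],
  [0.5,0,0,-0.04,0,0,0],
  [0.5,0.036,-0.008,0,0,0,0],
  [0.5,0.036,-0.008,0,0,0,0],
  [0.5,0.036,-0.008,0,0,0,0],
  [0.5,0.036,-0.008,0,0,0,0],
  [0.5,0.036,-0.008,0,0,0,0],
  [0.5,0.036,-0.008,0,0,0,0],
  [0.5,0.036,-0.008,0,0,0,0],
  [0.5,0.036,-0.008,0,0,0,0],
  [0.5,0.036,-0.008,0,0,0,0],
  [0.5,0.03,-0.004,0,0,0,0],
])

```text
time_s: 10.43
tcp_pos: [0.642, 0.063, 0.1817]
eef_rot: [-180.0, -0.0, -90.1]
contact_force: [-0.2, 0.6, 0.5]
gripper_width: 0.044
gripper_force: 0.0
```

Run:
```python
from h import *
print(get_state()['tcp_pos'])
for n in('scene','side','wrist'):
    c=snap(n,n+'3');W=cloud(c);hsv=cv2.cvtColor(c['frame'],cv2.COLOR_RGB2HSV)
    blue=(hsv[...,0]>95)&(hsv[...,0]<125)&(hsv[...,1]>120)
    rep(W,n+' f2 in tray',box(W,.49,.64,.35,.5,.01,.12)&~blue)
    rep(W,n+' f1',box(W,.61,.67,.03,.12,.06,.11)&~blue)
```

```text
[0.64202811 0.06302155 0.18168012]
scene f2 in tray 877 px 324.0 290.0 lo [0.493  0.3791 0.011 ] hi [0.6164 0.4603 0.098 ] rect [563.5 425.7] [146.4 144.1] 0.4
scene f1 104 px 225.0 222.0 lo [0.6392 0.0493 0.0607] hi [0.6513 0.085  0.0989] rect [645.3  66.2] [40.3 12.8] 88.8
side f2 in tray 304 px 207.0 146.0 lo [0.5159 0.381  0.0104] hi [0.633  0.4538 0.0977] rect [567.6 436.2] [118.3 142. ] 87.8
side f1 69 px 278.0 172.0 lo [0.6308 0.0456 0.0621] hi [0.6447 0.082  0.1018] rect [638.   63.9] [38.4 15.1] 85.4
wrist f2 in tray 0
wrist f1 585 px 250.0 201.0 lo [0.6372 0.0476 0.0641] hi [0.6481 0.0803 0.0997] rect [642.4  64.5] [11.8 34.2] 0.4
```

Request:
apply_moves([
  [0.5,-0.001,0,0.035,0,0,0],
  [0.5,0,0,0.035,0,0,0],
  [0.5,0,0,0.02,0,0,0],
  [0.5,0,0,0.008,0,0,0],
  [0,0,0,0,0,0,0],
  [0,0,0,0,0,0,0],
  [0,0,0,0,0,0,0],
  [0,0,0,0,0,0,0],
  [0,0,0,0,0,0,0],
  [0,0,0,0,0,0,0],
  [0,0,0,0,0,0,0],
  [0,0,0,0,0,0,0],
  [0,0,0,0,0,0,0],
  [0,0,0,-0.002,0,0,0],
  [0,0,0,-0.002,0,0,0],
  [0,0,0,0,0,0,0],
])

```text
time_s: 11.92
tcp_pos: [0.6414, 0.0663, 0.0876]
eef_rot: [180.0, 0.0, -90.0]
contact_force: [0.6, -0.2, -2.8]
gripper_width: 0.0116
gripper_force: 35.0
```

Request:
apply_moves([
  [0,0.006,0,0,0,0,0],
  [0,0.012,0,0,0,0,0],
  [0,0.014,0,0,0,0,0],
  [0,0.014,0,0,0,0,0],
  [0,0.014,0,0,0,0,0],
  [0,0.014,0,0,0,0,0],
  [0,0.014,0,0,0,0,0],
  [0,0.014,0,0,0,0,0],
  [0,0.014,0,0,0,0,0],
  [0,0.014,0,0,0,0,0],
  [0,0.014,0,0,0,0,0],
  [0,0.014,0,0,0,0,0],
  [0,0.014,0,0,0,0,0],
  [0,0.014,0,0,0,0,0],
  [0,0.014,0,0,0,0,0],
  [0,0.014,0,0,0,0,0],
  [0,0.012,0,0,0,0,0],
  [0,0.006,0,0,0,0,0],
  [0,0,0,0,0,0,0],
])

```text
time_s: 13.5
tcp_pos: [0.6414, -0.1671, 0.0874]
eef_rot: [180.0, -0.0, -90.1]
contact_force: [0.4, -0.1, -3.3]
gripper_width: 0.0116
gripper_force: 35.0
```

Request:
apply_moves([
  [0,0,0,-0.02,0,0,0],
  [0,0,0,-0.035,0,0,0],
  [0,0,0,-0.035,0,0,0],
  [0,0,0,-0.02,0,0,0],
  [0,-0.02,0.004,-0.01,0,0,0],
  [0,-0.035,0.006,0,0,0,0],
  [0,-0.035,0.006,0,0,0,0],
  [0,-0.035,0.006,0,0,0,0],
  [0,-0.035,0.006,0,0,0,0],
  [0,-0.035,0.006,0,0,0,0],
  [0,-0.035,0.006,0,0,0,0],
  [0,-0.035,0.006,0,0,0,0],
  [0,-0.035,0.006,0,0,0,0],
  [0,-0.035,0.006,0,0,0,0],
  [0,-0.035,0.006,0,0,0,0],
  [0,-0.035,0.006,0,0,0,0],
  [0,-0.035,0.006,0,0,0,0],
  [0,-0.035,0,0,0,0,0],
  [0,-0.018,0,0,0,0,0],
  [0,-0.005,0,0,0,0,0],
])

```text
time_s: 15.17
tcp_pos: [0.565, 0.3363, 0.2072]
eef_rot: [-180.0, 0.0, -89.8]
contact_force: [-0.0, 0.8, -2.8]
gripper_width: 0.012
gripper_force: 35.0
```

Run:
```python
from h import *
s=get_state();print(s['tcp_pos'],s['gripper_width'])
for n in('scene','side','wrist'):
    c=snap(n,n+'4');W=cloud(c);hsv=cv2.cvtColor(c['frame'],cv2.COLOR_RGB2HSV)
    blue=(hsv[...,0]>95)&(hsv[...,0]<125)&(hsv[...,1]>120)
    rep(W,n+' held',box(W,.49,.64,.26,.42,.115,.16)&~blue)
    rep(W,n+' f2',box(W,.50,.63,.37,.47,.005,.024)&~blue)
    rep(W,n+' wA',box(W,.38,.53,.1,.25,.005,.02)); rep(W,n+' wB',box(W,.38,.53,-.07,.09,.005,.02))
    rep(W,n+' finA',box(W,.38,.53,.1,.25,.04,.12)); rep(W,n+' finB',box(W,.38,.53,-.07,.09,.04,.12))
```

```text
[0.56499974 0.33625142 0.20717868] 0.011979667443937535
scene held 586 px 303.0 244.0 lo [0.5195 0.308  0.1286] hi [0.6173 0.3656 0.1564] rect [567.6 335.9] [ 61.3 101.7] 90.0
scene f2 560 px 319.5 295.0 lo [0.5191 0.386  0.006 ] hi [0.6174 0.4473 0.0215] rect [563.9 422.5] [114.8  85.4] 0.5
scene wA 213 px 286.0 235.0 lo [0.431  0.1393 0.0057] hi [0.509  0.1957 0.018 ] rect [467.6 172.7] [61.1 77.9] 65.9
scene wB 177 px 263.0 217.0 lo [0.4393 0.0128 0.0057] hi [0.5042 0.0754 0.0178] rect [472.6  43.7] [65.7 60.8] 20.0
scene finA 17 px 295.0 226.0 lo [0.4581 0.1882 0.0404] hi [0.4668 0.194  0.0748] rect [462.8 191.4] [4.1 9.8] 66.0
scene finB 122 px 266.0 199.0 lo [0.4441 0.0214 0.0423] hi [0.4637 0.0526 0.0922] rect [453.6  36.7] [15.2 35.4] 19.7
side held 272 px 217.0 136.0 lo [0.5144 0.2985 0.1291] hi [0.6119 0.3593 0.1558] rect [563.3 329.7] [ 68.8 103.2] 89.5
side f2 199 px 206.0 150.0 lo [0.5143 0.3806 0.0062] hi [0.6129 0.4456 0.0229] rect [563.8 416.8] [105.6  78.5] 3.4
side wA 294 px 222.5 194.0 lo [0.3966 0.1157 0.0051] hi [0.5055 0.231  0.0186] rect [452.8 174.7] [139.7 146.5] 0.9
side wB 309 px 245.0 218.0 lo [ 0.3913 -0.0507  0.0052] hi [0.5059 0.0806 0.0186] rect [449.7   7.8] [151.4 147.6] 84.2
side finA 63 px 221.0 183.0 lo [0.4402 0.1553 0.0462] hi [0.4581 0.1908 0.0949] rect [450.8 172.2] [38.  12.5] 66.7
side finB 110 px 244.0 205.0 lo [0.4364 0.0148 0.041 ] hi [0.4567 0.0466 0.0953] rect [445.5  31.4] [18.6 34.1] 17.1
wrist held 6581 px 250.0 197.0 lo [0.5175 0.3017 0.1343] hi [0.6131 0.3567 0.1432] rect [565.4 330.9] [59.4 99.7] 90.0
wrist f2 0
wrist wA 4131 px 342.0 39.0 lo [0.4059 0.1438 0.0069] hi [0.5055 0.2146 0.0153] rect [455.1 175.6] [ 60.1 100.8] 66.5
wrist wB 0
wrist finA 1234 px 371.0 21.0 lo [0.4486 0.162  0.0421] hi [0.4665 0.1927 0.0938] rect [455.5 176.3] [34.  12.5] 66.4
wrist finB 0
```

Request:
apply_moves([
  [0,0,0,0.03,0,0,0],
  [0,0,0,0.035,0,0,0],
  [0,0,0,0.03,0,0,0],
  [0,0,0,0.015,0,0,0],
  [0,0,0,0.008,0,0,0],
  [0,0,0,0.003,0,0,0],
  [0,0,0,0.001,0,0,0],
  [0,0,0,0.001,0,0,0],
  [0,0,0,0,0,0,0],
])

```text
time_s: 16.07
tcp_pos: [0.5664, 0.3328, 0.086]
eef_rot: [-179.9, 0.1, -90.0]
contact_force: [-0.3, 0.4, -3.0]
gripper_width: 0.0119
gripper_force: 35.0
```

Request:
apply_moves([
  [0,0,0,0.001,0,0,0],
  [0,0,0,0.001,0,0,0],
  [0,0,0,0.001,0,0,0],
  [0.5,0,0,0,0,0,0],
  [0.5,0,0,0,0,0,0],
  [0.5,0,0,0,0,0,0],
  [0.5,0,0,0,0,0,0],
  [0.5,0,0,0,0,0,0],
  [0.5,0,0,0,0,0,0],
  [0.5,0,0,-0.02,0,0,0],
  [0.5,0,0,-0.04,0,0,0],
  [0.5,0,0,-0.04,0,0,0],
  [0.5,0,0,-0.02,0,0,0],
  [0.5,0.032,0.022,0,0,0,0],
  [0.5,0.032,0.022,0,0,0,0],
  [0.5,0.032,0.022,0,0,0,0],
  [0.5,0.032,0.022,0,0,0,0],
  [0.5,0.029,0.022,0,0,0,0],
])

```text
time_s: 17.57
tcp_pos: [0.4543, 0.1737, 0.2014]
eef_rot: [180.0, -0.0, -90.0]
contact_force: [0.5, -0.6, 0.2]
gripper_width: 0.0437
gripper_force: 0.0
```

Request:
apply_moves([
  [0.5,0,0,0,0,0,0.065],
  [0.5,0,0,0,0,0,0.065],
  [0.5,0,0,0,0,0,0.065],
  [0.5,0,0,0,0,0,0.066],
  [0.5,0,0,0,0,0,0],
])

```text
time_s: 17.98
tcp_pos: [0.4556, 0.1754, 0.2017]
eef_rot: [-180.0, 0.0, -113.8]
contact_force: [-1.0, -0.2, 0.1]
gripper_width: 0.0435
gripper_force: 0.0
```

Run:
```python
from h import *
s=get_state();print(s['tcp_pos'],s['eef_rot'])
for n in('scene','side','wrist'):
    c=snap(n,n+'5');W=cloud(c);hsv=cv2.cvtColor(c['frame'],cv2.COLOR_RGB2HSV)
    blue=(hsv[...,0]>95)&(hsv[...,0]<125)&(hsv[...,1]>120)
    rep(W,n+' f1',box(W,.50,.63,.3,.37,.005,.024)&~blue)
    rep(W,n+' f2',box(W,.50,.63,.38,.45,.005,.024)&~blue)
    rep(W,n+' finA',box(W,.38,.53,.1,.25,.04,.097)); rep(W,n+' finB',box(W,.38,.53,-.07,.09,.04,.12))
a=cv2.imread('pics/scene5.png')[130:330,150:410];b=cv2.resize(cv2.imread('pics/wrist5.png'),(400,300))
cv2.imwrite('pics/m5.png',np.hstack([cv2.resize(a,(400,300)),b]))
```

```text
[0.45561177 0.17538904 0.20173725] [-1.79993113e+02  2.44880763e-02 -1.13785518e+02]
scene f1 500 px 299.0 277.0 lo [0.5204 0.3037 0.0062] hi [0.6173 0.3616 0.0215] rect [560.  332.5] [ 61.5 117.7] 88.7
scene f2 550 px 320.0 294.5 lo [0.5186 0.3875 0.0073] hi [0.6171 0.4465 0.0221] rect [562.1 414.4] [111.4  67.1] 0.2
scene finA 110 px 293.0 220.0 lo [0.452  0.16   0.0424] hi [0.4688 0.1942 0.093 ] rect [457.6 177.6] [37.6 13.5] 65.4
scene finB 125 px 259.0 197.0 lo [ 0.4551 -0.0061  0.0419] hi [0.4723 0.0249 0.0921] rect [463.5   8.5] [17.9 34.9] 15.8
side f1 114 px 217.0 160.0 lo [0.5136 0.3032 0.0066] hi [0.611  0.358  0.0233] rect [564.5 333.8] [105.1  62.2] 0.5
side f2 46 px 203.0 154.0 lo [0.5141 0.3807 0.0053] hi [0.5969 0.4302 0.0228] rect [561.7 405.5] [98.4 55.2] 11.8
side finA 64 px 221.0 183.0 lo [0.4408 0.1545 0.0416] hi [0.4616 0.1904 0.0961] rect [450.6 173.1] [40.7 12.6] 66.5
side finB 111 px 252.0 207.0 lo [ 0.4468 -0.0148  0.0422] hi [0.465  0.0191 0.0954] rect [455.2   2.9] [17.7 36.9] 26.4
wrist f1 886 px 234.0 298.0 lo [0.5173 0.3145 0.0089] hi [0.6067 0.3602 0.0215] rect [560.3 341.7] [51.3 94.9] 64.4
wrist f2 42 px 265.0 312.0 lo [0.5163 0.3851 0.0069] hi [0.5364 0.3925 0.014 ] rect [524.8 386.9] [10.1 23.6] 63.4
wrist finA 506 px 251.0 187.0 lo [0.4439 0.1581 0.0449] hi [0.464  0.1894 0.0936] rect [454.6 174.9] [33.7 11.8] 67.9
wrist finB 863 px 170.0 22.0 lo [ 0.4496 -0.0062  0.0438] hi [0.4682 0.0226 0.094 ] rect [459.5   6.2] [12.6 33.6] 18.4
```

View pics/m5.png

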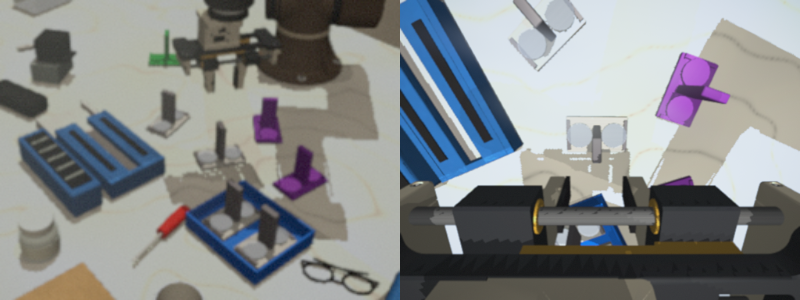

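Request:
apply_moves([
  [0.5,0,0,0.035,0,0,0],
  [0.5,0,0,0.035,0,0,0],
  [0.5,0,0,0.03,0,0,0],
  [0.5,0,0,0.018,0,0,0],
  [0.5,0,0,0.006,0,0,0],
  [0,0,0,0,0,0,0],
  [0,0,0,0,0,0,0],
  [0,0,0,0,0,0,0],
  [0,0,0,0,0,0,0],
  [0,0,0,0,0,0,0],
  [0,0,0,0,0,0,0],
  [0,0,0,0,0,0,0],
  [0,0,0,0,0,0,0],
  [0,0,0,0,0,0,0],
  [0,0,0,-0.01,0,0,0],
  [0,0,0,-0.02,0,0,0],
  [0,0,0,-0.035,0,0,0],
  [0,0,0,-0.035,0,0,0],
  [0,0,0,-0.02,0,0,0],
  [0,0,0,0,0,0,0],
])

```text
time_s: 19.8
tcp_pos: [0.4577, 0.1768, 0.2025]
eef_rot: [-179.8, 0.4, -113.5]
contact_force: [0.3, 0.3, -1.2]
gripper_width: 0.0119
gripper_force: 35.0
```

Request:
apply_moves([
  [0,0,0,0,0,0,-0.065],
  [0,0,0,0,0,0,-0.065],
  [0,0,0,0,0,0,-0.065],
  [0,0,0,0,0,0,-0.066],
  [0,0.017,-0.01,0,0,0,0],
  [0,0.032,-0.018,0,0,0,0],
  [0,0.032,-0.018,0,0,0,0],
  [0,0.032,-0.018,0,0,0,0],
  [0,0.032,-0.018,0,0,0,0],
  [0,0.032,-0.018,0,0,0,0],
  [0,0.032,-0.018,0,0,0,0],
  [0,0.032,-0.018,0,0,0,0],
  [0,0.032,-0.018,0,0,0,0],
  [0,0.032,-0.018,0,0,0,0],
  [0,0.017,-0.012,0,0,0,0],
  [0,0.004,-0.001,0,0,0,0],
  [0,0,0,0,0,0,0],
])

```text
time_s: 21.22
tcp_pos: [0.6401, -0.1521, 0.1957]
eef_rot: [179.8, 0.0, -90.2]
contact_force: [-0.1, -0.2, -2.7]
gripper_width: 0.0116
gripper_force: 35.0
```

Run:
```python
from h import *
s=get_state();print(s['tcp_pos'],s['eef_rot'],s['gripper_width'])
for n in('wrist',):
    c=snap(n,n+'6');W=cloud(c);hsv=cv2.cvtColor(c['frame'],cv2.COLOR_RGB2HSV)
    blue=(hsv[...,0]>95)&(hsv[...,0]<125)&(hsv[...,1]>120)
    rep(W,n+' held',box(W,.57,.72,-.24,-.08,.11,.155)&~blue)
    rep(W,n+' lens',box(W,.57,.72,-.24,-.08,.132,.143)&~blue)
    rep(W,'rails',box(W,.56,.73,-.24,-.1,.014,.025))
    rep(W,'floor',box(W,.56,.73,-.24,-.1,.004,.009))
```

```text
[ 0.64008051 -0.15206251  0.19565502] [ 1.79848527e+02  1.16790788e-02 -9.01695410e+01] 0.011611857095127692
wrist held 6466 px 251.0 198.0 lo [ 0.5924 -0.1829  0.1238] hi [ 0.6879 -0.1293  0.1353] rect [ 640.3 -154.4] [58.3 99.6] 89.9
wrist lens 133 px 254.0 195.0 lo [ 0.5991 -0.1704  0.132 ] hi [ 0.6757 -0.1418  0.1428] rect [ 635.3 -155.3] [84.7 31.9] 0.3
rails 386 px 241.5 161.0 lo [ 0.5761 -0.1836  0.0147] hi [ 0.7067 -0.1585  0.0217] rect [ 641.5 -198. ] [132.  81.] 0.1
floor 2072 px 249.0 160.0 lo [ 0.5871 -0.1833  0.0051] hi [ 0.6963 -0.1551  0.0081] rect [ 641.3 -169.2] [ 28.8 130.5] 89.7
```

View pics/wrist6.png

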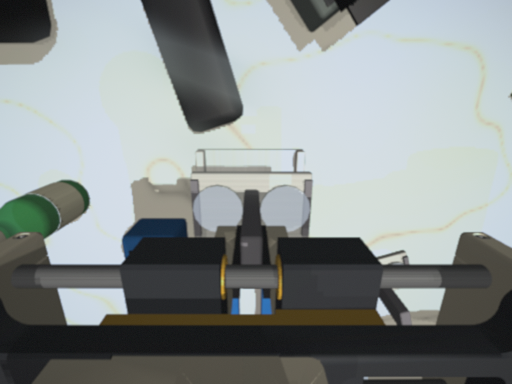

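Run:
```python
from h import *
for f,b in(('wrist4',(.49,.64,.28,.39,.125,.155)),('wrist6',(.57,.72,-.2,-.11,.118,.143))):
    c=load(f);W=cloud(c);hsv=cv2.cvtColor(c['frame'],cv2.COLOR_RGB2HSV)
    m=box(W,*b);p=W[m]
    for lo,hi in ((.0,.25),(.25,.5),(.5,.75),(.75,1)):
        y=p[:,1];q=p[(y>=np.quantile(y,lo))&(y<=np.quantile(y,hi))];print(f,q.mean(0).round(4),np.quantile(q[:,2],[.1,.5,.9]).round(4))
    for lo,hi in ((.0,.3),(.7,1)):
        y=p[:,0];q=p[(y>=np.quantile(y,lo))&(y<=np.quantile(y,hi))];print(f,'x',q.mean(0).round(4),np.quantile(q[:,2],[.1,.5,.9]).round(4))
```

```text
wrist4 [0.5651 0.3057 0.1365] [0.1344 0.1367 0.1379]
wrist4 [0.5654 0.3161 0.1404] [0.1365 0.1412 0.1425]
wrist4 [0.5653 0.329  0.1415] [0.1408 0.1416 0.1424]
wrist4 [0.5655 0.3454 0.1405] [0.1367 0.1413 0.1422]
wrist4 x [0.5283 0.3264 0.14  ] [0.1364 0.1412 0.1422]
wrist4 x [0.6024 0.3265 0.1399] [0.1362 0.141  0.1421]
wrist6 [ 0.6404 -0.1787  0.1257] [0.1243 0.1256 0.1269]
wrist6 [ 0.64   -0.1686  0.1294] [0.1254 0.1301 0.1315]
wrist6 [ 0.6402 -0.156   0.1305] [0.1297 0.1306 0.1314]
wrist6 [ 0.6399 -0.1402  0.1297] [0.1259 0.1303 0.1313]
wrist6 x [ 0.6031 -0.1584  0.1292] [0.1255 0.1303 0.1314]
wrist6 x [ 0.6772 -0.1586  0.1289] [0.1252 0.1299 0.131 ]
```

Request:
apply_moves([
  [0,0,-0.001,0.02,0,0,0],
  [0,0,0,0.035,0,0,0],
  [0,0,0,0.03,0,0,0],
  [0,0,0,0.012,0,0,0],
  [0,0,0,0.004,0,0,0],
  [0,0,0,0.002,0,0,0],
  [0,0,0,0,0,0,0],
  [0,0,0,0,0,0,0],
])

```text
time_s: 21.93
tcp_pos: [0.6427, -0.1504, 0.0965]
eef_rot: [-179.8, -0.0, -90.0]
contact_force: [-1.3, -0.9, -1.5]
gripper_width: 0.0119
gripper_force: 35.0
```

Request:
apply_moves([
  [0,0,0,0.002,0,0,0],
  [0,0,0,0.002,0,0,0],
  [0,0,0,0,0,0,0],
  [0,0,0,0,0,0,0],
])

```text
time_s: 22.27
tcp_pos: [0.6416, -0.1507, 0.0908]
eef_rot: [-180.0, 0.0, -90.0]
contact_force: [0.3, -0.5, -1.6]
gripper_width: 0.0118
gripper_force: 35.0
```

Run:
```python
from h import *
s=get_state();print(s['tcp_pos'],s['eef_rot'],s['gripper_width'])
c=snap('wrist','wrist7');W=cloud(c)
rep(W,'lens',box(W,.59,.69,-.17,-.13,.012,.04));m=box(W,.59,.69,-.17,-.13,.012,.04);print(np.quantile(W[m][:,2],[.1,.3,.5,.7,.9]).round(4))
rep(W,'rails',box(W,.56,.73,-.24,-.18,.014,.025))
rep(W,'all',box(W,.595,.685,-.19,-.12,.009,.04))
```

```text
[ 0.64157147 -0.15065828  0.09083122] [-1.79980574e+02  9.99925915e-04 -9.00262078e+01] 0.011770945491355265
lens 4170 px 255.0 206.0 lo [ 0.5939 -0.1695  0.0204] hi [ 0.6882 -0.1326  0.0278] rect [ 641. -150.] [40. 98.] 90.0
[0.0234 0.0252 0.0257 0.0261 0.0266]
rails 542 px 247.5 173.0 lo [ 0.5781 -0.1837  0.0148] hi [ 0.7041 -0.1801  0.0221] rect [ 641.1 -209.3] [ 58.6 130.4] 90.0
all 5681 px 257.0 198.0 lo [ 0.5964 -0.1815  0.0189] hi [ 0.6834 -0.128   0.0272] rect [ 640.  -152.9] [90.  58.1] 0.1
```

Request:
apply_moves([
  [0,0,0,0.003,0,0,0],
  [0,0,0,0,0,0,0],
  [0,-0.006,0,0,0,0,0],
  [0,-0.012,0,0,0,0,0],
  [0,-0.014,0,0,0,0,0],
  [0,-0.014,0,0,0,0,0],
  [0,-0.014,0,0,0,0,0],
  [0,-0.014,0,0,0,0,0],
  [0,-0.014,0,0,0,0,0],
  [0,-0.014,0,0,0,0,0],
  [0,-0.014,0,0,0,0,0],
  [0,0,0,0,0,0,0],
])

```text
time_s: 23.32
tcp_pos: [0.6418, -0.0317, 0.0877]
eef_rot: [-180.0, 0.0, -89.9]
contact_force: [0.5, 0.4, -1.2]
gripper_width: 0.0116
gripper_force: 35.0
```

Request:
apply_moves([
  [0,-0.01,0,0,0,0,0],
  [0,-0.014,0,0,0,0,0],
  [0,-0.014,0,0,0,0,0],
  [0,-0.014,0,0,0,0,0],
  [0,-0.014,0,0,0,0,0],
  [0,-0.014,0,0,0,0,0],
  [0,-0.014,0,0,0,0,0],
  [0,-0.012,0,0,0,0,0],
  [0,-0.006,0,0,0,0,0],
  [0,0,0,0,0,0,0],
  [0,0,0,0,0,0,0],
])

```text
time_s: 24.23
tcp_pos: [0.6415, 0.0777, 0.0875]
eef_rot: [180.0, -0.0, -90.0]
contact_force: [1.4, -0.1, -2.4]
gripper_width: 0.0116
gripper_force: 35.0
```

Request:
apply_moves([
  [0,0,0,0.002,0,0,0],
  [0,0,0,0.0015,0,0,0],
  [0.5,0,0,0,0,0,0],
  [0.5,0,0,0,0,0,0],
  [0.5,0,0,0,0,0,0],
  [0.5,0,0,0,0,0,0],
  [0.5,0,0,0,0,0,0],
  [0.5,0,0,0,0,0,0],
  [0.5,0,0,-0.02,0,0,0],
  [0.5,0,0,-0.04,0,0,0],
  [0.5,0,0,-0.04,0,0,0],
  [0.5,0,0,-0.02,0,0,0],
  [0.5,0.014,0.036,0,0,0,0],
  [0.5,0.014,0.036,0,0,0,0],
  [0.5,0.014,0.036,0,0,0,0],
  [0.5,0.014,0.036,0,0,0,0],
  [0.5,0.016,0.038,0,0,0,0],
])

```text
time_s: 25.65
tcp_pos: [0.4581, 0.0049, 0.2038]
eef_rot: [-180.0, -0.0, -90.0]
contact_force: [0.4, 0.0, 1.2]
gripper_width: 0.0437
gripper_force: 0.0
```

Request:
apply_moves([
  [0.5,0,0,0,0,0,-0.068],
  [0.5,0,0,0,0,0,-0.068],
  [0.5,0,0,0,0,0,-0.068],
  [0.5,0,0,0,0,0,0],
])

```text
time_s: 25.98
tcp_pos: [0.4595, 0.0054, 0.2045]
eef_rot: [-179.9, 0.0, -71.4]
contact_force: [-0.0, 0.1, -1.1]
gripper_width: 0.0437
gripper_force: 0.0
```

Run:
```python
from h import *
s=get_state();print(s['tcp_pos'],s['eef_rot'])
for n in('scene','wrist'):
    c=snap(n,n+'8');W=cloud(c)
    rep(W,n+' finB',box(W,.38,.53,-.07,.09,.04,.097)); rep(W,n+' first',box(W,.61,.67,-.05,.15,.06,.12))
    rep(W,n+' hood',box(W,.56,.73,-.2,.2,.038,.050))
```

```text
[0.45948556 0.00542554 0.20451893] [-1.79932395e+02  5.93030198e-03 -7.13809535e+01]
scene finB 122 px 259.0 197.0 lo [ 0.4545 -0.0059  0.0423] hi [0.4722 0.0253 0.0918] rect [462.1   9.4] [15.8 34.7] 17.5
scene first 101 px 227.0 223.0 lo [0.6396 0.0608 0.0603] hi [0.6504 0.0947 0.0982] rect [644.8  77.8] [11.6 36.2] 2.7
scene hood 1411 px 220.0 229.0 lo [ 0.5798 -0.0767  0.0392] hi [0.7101 0.1424 0.047 ] rect [644.1  31.9] [229.5 136.1] 89.8
wrist finB 499 px 250.0 186.0 lo [ 0.4522 -0.012   0.0457] hi [0.4704 0.0203 0.0936] rect [460.4   4.9] [11.9 34. ] 19.3
wrist first 1127 px 66.0 198.0 lo [0.6347 0.0584 0.0616] hi [0.6462 0.0908 0.0993] rect [640.7  75.4] [13.7 34.8] 3.4
wrist hood 20040 px 79.0 128.0 lo [ 0.5762 -0.0807  0.0393] hi [0.7283 0.1344 0.0481] rect [652.7  26.5] [231.8 155.4] 89.7
```

Carrier A is inside at y≈0.075. Next I'll grasp B.

Request:
apply_moves([
  [0.5,0,0,0.035,0,0,0],
  [0.5,0,0,0.035,0,0,0],
  [0.5,0,0,0.03,0,0,0],
  [0.5,0,0,0.02,0,0,0],
  [0.5,0,0,0.006,0,0,0],
  [0,0,0,0,0,0,0],
  [0,0,0,0,0,0,0],
  [0,0,0,0,0,0,0],
  [0,0,0,0,0,0,0],
  [0,0,0,0,0,0,0],
  [0,0,0,0,0,0,0],
  [0,0,0,0,0,0,0],
  [0,0,0,0,0,0,0],
  [0,0,0,0,0,0,0],
  [0,0,0,-0.01,0,0,0],
  [0,0,0,-0.02,0,0,0],
  [0,0,0,-0.035,0,0,0],
  [0,0,0,-0.035,0,0,0],
  [0,0,0,-0.02,0,0,0],
  [0,0,0,0,0,0,0],
])

```text
time_s: 27.75
tcp_pos: [0.4619, 0.0061, 0.2028]
eef_rot: [-179.5, -0.0, -71.6]
contact_force: [1.4, 0.9, -2.9]
gripper_width: 0.012
gripper_force: 35.0
```

Request:
apply_moves([
  [0,0,0,0,0,0,0.068],
  [0,0,0,0,0,0,0.068],
  [0,0,0,0,0,0,0.068],
  [0,0.012,-0.014,0,0,0,0],
  [0,0.024,-0.028,0,0,0,0],
  [0,0.024,-0.028,0,0,0,0],
  [0,0.024,-0.028,0,0,0,0],
  [0,0.024,-0.028,0,0,0,0],
  [0,0.024,-0.028,0,0,0,0],
  [0,0.016,-0.018,0,0,0,0],
  [0,0.008,-0.01,0,0,0,0],
  [0,0,0,0,0,0,0],
  [0,0,0,0,0,0,0],
])

```text
time_s: 28.83
tcp_pos: [0.6409, -0.151, 0.1962]
eef_rot: [179.8, 0.0, -90.1]
contact_force: [-1.0, 0.5, -2.4]
gripper_width: 0.0117
gripper_force: 35.0
```

Run:
```python
from h import *
s=get_state();print(s['tcp_pos'],s['eef_rot'],s['gripper_width'])
c=snap('wrist','wrist9');W=cloud(c)
m=box(W,.57,.72,-.24,-.1,.1,.145)
rep(W,'held',m);print(np.quantile(W[m][:,2],[.1,.3,.5,.7,.9]).round(4))
```

```text
[ 0.64092442 -0.15101868  0.19619101] [ 1.79840590e+02  2.22642658e-02 -9.01123079e+01] 0.011731513207664034
held 6393 px 251.0 198.0 lo [ 0.5932 -0.1814  0.1233] hi [ 0.6888 -0.128   0.132 ] rect [ 640.8 -153. ] [58.  99.7] 90.0
[0.1251 0.1263 0.1299 0.1306 0.1312]
```

Request:
apply_moves([
  [0,0,0,0.02,0,0,0],
  [0,0,0,0.035,0,0,0],
  [0,0,0,0.03,0,0,0],
  [0,0,0,0.012,0,0,0],
  [0,0,0,0.004,0,0,0],
  [0,0,0,0.003,0,0,0],
  [0,0,0,0.003,0,0,0],
  [0,0,0,0,0,0,0],
  [0,0,0,0,0,0,0],
  [0,0,0,0,0,0,0],
])

```text
time_s: 29.72
tcp_pos: [0.6422, -0.1506, 0.0924]
eef_rot: [-179.9, -0.0, -90.0]
contact_force: [-0.6, 0.4, -2.6]
gripper_width: 0.0119
gripper_force: 35.0
```

Run:
```python
from h import *
s=get_state();print(s['tcp_pos'],s['eef_rot'],s['gripper_width'])
c=snap('wrist','wrist10');W=cloud(c)
m=box(W,.59,.69,-.17,-.13,.012,.04)
rep(W,'held',m);print(np.quantile(W[m][:,2],[.1,.3,.5,.7,.9]).round(4))
```

```text
[ 0.64220135 -0.15058197  0.09236401] [-1.79886636e+02 -9.89573869e-04 -9.00131683e+01] 0.011888927375838878
held 4154 px 257.0 206.0 lo [ 0.5948 -0.1694  0.0213] hi [ 0.6883 -0.1325  0.0284] rect [ 641.4 -150. ] [97.1 39.9] 0.1
[0.0236 0.0262 0.0267 0.0271 0.0276]
```

Request:
apply_moves([
  [0,0,0,0.002,0,0,0],
  [0,0,0,0.002,0,0,0],
  [0,0,0,0,0,0,0],
  [0,-0.006,0,0,0,0,0],
  [0,-0.012,0,0,0,0,0],
  [0,-0.014,0,0,0,0,0],
  [0,-0.014,0,0,0,0,0],
  [0,-0.014,0,0,0,0,0],
  [0,-0.014,0,0,0,0,0],
  [0,-0.014,0,0,0,0,0],
  [0,-0.014,0,0,0,0,0],
  [0,-0.014,0,0,0,0,0],
  [0,-0.014,0,0,0,0,0],
  [0,-0.014,0,0,0,0,0],
  [0,-0.006,0,0,0,0,0],
  [0,-0.002,0,0,0,0,0],
  [0,0,0,0,0,0,0],
])

```text
time_s: 31.18
tcp_pos: [0.6416, 0.002, 0.087]
eef_rot: [180.0, -0.0, -90.0]
contact_force: [-0.9, -1.1, -2.0]
gripper_width: 0.0118
gripper_force: 35.0
```

Request:
apply_moves([
  [0,0,0,0.002,0,0,0],
  [0,0,0,0.0015,0,0,0],
  [0.5,0,0,0,0,0,0],
  [0.5,0,0,0,0,0,0],
  [0.5,0,0,0,0,0,0],
  [0.5,0,0,0,0,0,0],
  [0.5,0,0,0,0,0,0],
  [0.5,0,0,0,0,0,0],
  [0.5,0,0,-0.02,0,0,0],
  [0.5,0,0,-0.04,0,0,0],
  [0.5,0,0,-0.04,0,0,0],
  [0,0,0,-0.04,0,0,0],
  [0,0.03,0.012,-0.02,0,0,0],
  [0,0.035,0.014,-0.01,0,0,0],
  [0,0.035,0.014,-0.01,0,0,0],
  [0,0.035,0.014,-0.01,0,0,0],
  [0,0.035,0.014,-0.01,0,0,0],
  [0,0.035,0.014,0,0,0,0],
  [0,0.035,0.014,0,0,0,0],
  [0,0.03,0.012,0,0,0,0],
])

```text
time_s: 32.85
tcp_pos: [0.5323, -0.2705, 0.284]
eef_rot: [-180.0, -0.0, -90.0]
contact_force: [0.4, -0.4, -1.0]
gripper_width: 0.0006
gripper_force: 0.0
```

Run:
```python
from h import *
s=get_state();print(s['tcp_pos'],s['eef_rot'],s['gripper_width'])
for n in('scene','side','wrist'):
    c=snap(n,n+'11');W=cloud(c)
    rep(W,n+' fins1',box(W,.61,.67,.04,.15,.06,.12));rep(W,n+' fins2',box(W,.61,.67,-.08,.035,.06,.12))
    m0=box(W,.4,.72,-.5,-.27,.03,.14)
    rep(W,n+' guardtop',box(W,.4,.72,-.5,-.27,.11,.135))
    rep(W,n+' boxtop',box(W,.4,.72,-.5,-.27,.050,.0575))
    rep(W,n+' lipz',box(W,.4,.72,-.5,-.27,.0585,.068))
    rep(W,n+' all',m0)
a=cv2.imread('pics/side11.png')[170:310,270:430];b=cv2.imread('pics/wrist11.png')
cv2.imwrite('pics/m11.png',np.hstack([cv2.resize(a,(343,300)),cv2.resize(b,(400,300))]))
```

```text
[ 0.53228654 -0.27046071  0.28400668] [-1.79961908e+02 -8.88323146e-03 -9.00406552e+01] 0.0005577369374314184
scene fins1 100 px 227.0 223.0 lo [0.6392 0.0609 0.0609] hi [0.6507 0.0947 0.0983] rect [645.7  77.3] [12.1 36.3] 3.2
scene fins2 92 px 214.0 212.5 lo [ 0.6382 -0.0127  0.0622] hi [0.6508 0.0205 0.0991] rect [645.1   2.9] [13.  36.9] 4.7
scene guardtop 185 px 183.0 155.0 lo [ 0.516  -0.4018  0.1117] hi [ 0.599  -0.318   0.1225] rect [ 556.3 -362.8] [78.4 75.6] 35.7
scene boxtop 71 px 179.0 173.0 lo [ 0.5632 -0.3829  0.0504] hi [ 0.6193 -0.3122  0.0571] rect [ 591.6 -346.1] [27.7 81.1] 33.4
scene lipz 87 px 192.0 169.0 lo [ 0.5026 -0.3672  0.0589] hi [ 0.6062 -0.3068  0.0672] rect [ 562.2 -334.6] [ 56.9 122.7] 81.3
scene all 791 px 181.0 167.0 lo [ 0.5099 -0.3869  0.0329] hi [ 0.715  -0.2788  0.1213] rect [ 614.5 -340.6] [232.7 105.8] 15.0
side fins1 74 px 276.0 171.0 lo [0.6291 0.0544 0.0636] hi [0.6424 0.0932 0.1018] rect [636.1  75. ] [42.1 14.3] 88.9
side fins2 76 px 289.5 181.0 lo [ 0.63   -0.0189  0.0621] hi [0.6447 0.0157 0.1002] rect [637.2  -1.3] [37.8 17.5] 81.7
side
[... 348 characters left out ...]
536.6 -365.6] [ 68.3 104.3] 20.4
side all 1367 px 352.0 252.0 lo [ 0.5017 -0.4235  0.0322] hi [ 0.715  -0.2768  0.1245] rect [ 614.7 -343.3] [247.3 117.2] 20.5
wrist fins1 0
wrist fins2 0
wrist guardtop 4376 px 232.0 95.0 lo [ 0.5131 -0.4037  0.1189] hi [ 0.5907 -0.3255  0.1219] rect [ 552.2 -364.1] [70.3 69.7] 37.2
wrist boxtop 860 px 243.0 75.0 lo [ 0.5007 -0.4285  0.0515] hi [ 0.6151 -0.3189  0.057 ] rect [ 558.5 -372.2] [100.3  79.1] 36.9
wrist lipz 527 px 256.0 126.0 lo [ 0.501  -0.3501  0.0627] hi [ 0.5491 -0.3079  0.0659] rect [ 522.7 -360.5] [114.  52.] 85.4
wrist all 8291 px 221.0 106.0 lo [ 0.5074 -0.4153  0.034 ] hi [ 0.7164 -0.2755  0.1217] rect [ 615.4 -342.2] [243.8 119.4] 20.3
```

View pics/m11.png

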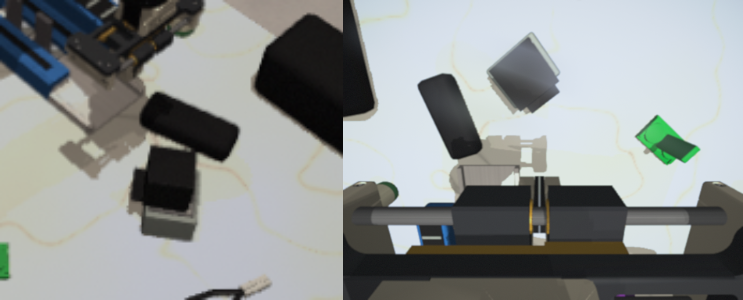

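Request:
apply_moves([
  [0,0,0,0,0,0,-0.068],
  [0,0,0,0,0,0,-0.068],
  [0,0,0,0,0,0,-0.068],
  [0,0,0,0,0,0,-0.068],
  [0,0,0,0,0,0,-0.068],
  [0,0,0,0,0,0,-0.07],
  [0,0,0,0,0.077,0,0],
  [0,0,0,0,0.078,0,0],
  [0,0,0,0,0.078,0,0],
  [0,0,0,0,0.078,0,0],
  [0,0,0,0,0.078,0,0],
  [0,0,0,0,0,0,0],
], newtons=20)

```text
time_s: 34.0
tcp_pos: [0.5323, -0.2693, 0.2828]
eef_rot: [-144.5, 0.1, -53.4]
contact_force: [-0.5, 0.8, -0.8]
gripper_width: 0.0007
gripper_force: 0.0
```

```bash
cat > t.py <<'E'
from h import *
from scipy.spatial.transform import Rotation as Ro
O=np.array([.546,-.356]);e=np.array([.6,-.8]);yb=np.array([.8,.6])
def tool():
    s=get_state();R=Ro.from_euler('xyz',s['eef_rot'],degrees=True).as_matrix();t=s['tcp_pos'];tip=t+.019*R[:,2];co=tip+.0095*R[:,0]
    f=lambda p:np.round(np.r_[(p[:2]-O)@e,(p[:2]-O)@yb,p[2]]*1000,1)
    a=np.degrees(np.arctan2(-R[2,2],R[:2,2]@e))
    print('box mm: tip',f(tip),'corner',f(co),'alpha',a.round(1),'d',R[:,2].round(3),'y',R[:,1].round(3),'F',s['contact_force'].round(1),'t',s['time_s'],'j',s['joints'].round(0))
E
python3 -c "from t import *;tool()"
```

```text
box mm: tip [-77.6  52.1 267.3] corner [-68.1  52.1 267.3] alpha 89.9 d [ 0.465  0.348 -0.814] y [-0.654 -0.484 -0.581] F [-0.5  0.8 -0.8] t 34.0 j [-30.   9.  -5. -36. -66.  79.]
```

Request:
apply_moves([
  [0,0,0,0,-0.077,0,0],
  [0,0,0,0,-0.078,0,0],
  [0,0,0,0,-0.078,0,0],
  [0,0,0,0,-0.078,0,0],
  [0,0,0,0,-0.078,0,0],
  [0,0,0,0,0,0.077,0],
  [0,0,0,0,0,0.078,0],
  [0,0,0,0,0,0.078,0],
  [0,0,0,0,0,0.078,0],
  [0,0,0,0,0,0.078,0],
  [0,0,0,0,0,0,0],
])

```text
time_s: 34.92
tcp_pos: [0.5309, -0.2729, 0.284]
eef_rot: [179.1, -31.7, -52.9]
contact_force: [-2.2, -0.2, -0.8]
gripper_width: -0.0001
gripper_force: 0.0
```

```bash
python3 -c "from t import *;tool()"
```

```text
box mm: tip [-65.5  37.6 267.8] corner [-57.5  37.6 272.8] alpha 58.3 d [ 0.305 -0.428 -0.851] y [-0.802 -0.597  0.013] F [-2.2 -0.2 -0.8] t 34.9167 j [  2.  -2. -44.  45. -38.   1.]
```

Request:
apply_moves([
  [0,-0.012,0.006,0.016,0,0,0],
  [0,-0.012,0.006,0.016,0,0,0],
  [0,-0.012,0.006,0.016,0,0,0],
  [0,-0.012,0.006,0.016,0,0,0],
  [0,-0.012,0.007,0.016,0,0,0],
  [0,-0.012,0.007,0.017,0,0,0],
  [0,0,0,0,0,0,0],
  [0,0,0,0,0,0,0],
])

```text
time_s: 35.58
tcp_pos: [0.5033, -0.2927, 0.1741]
eef_rot: [179.2, -30.8, -53.5]
contact_force: [0.2, 0.1, 0.0]
gripper_width: 0.0005
gripper_force: 0.0
```

```bash
python3 -c "
from t import *;tool()
for n in('side','wrist'):
    c=snap(n,n+'12')
b=cv2.imread('pics/wrist12.png');a=cv2.imread('pics/side12.png')[170:310,270:430]
cv2.imwrite('pics/m12.png',np.hstack([cv2.resize(a,(343,300)),cv2.resize(b,(400,300))]))
"
```

```text
box mm: tip [-66.5   3.4 157.8] corner [-58.4   3.4 162.6] alpha 59.2 d [ 0.293 -0.42  -0.859] y [-0.809 -0.588  0.012] F [0.2 0.1 0. ] t 35.5833 j [-14.   3. -58.  78. -20. -22.]
```

View pics/m12.png

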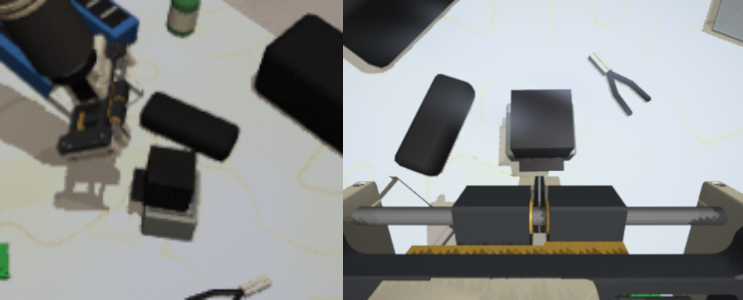

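```bash
cat > k.py <<'E'
from h import *
from scipy.spatial.transform import Rotation as Ro
from scipy.optimize import least_squares
def fk(j,p):
    r0,z0,L1,a3,L2,L3=p
    Rz=Ro.from_euler('z',j[0],degrees=True);A=Rz*Ro.from_euler('y',j[1],degrees=True)
    B=Rz*Ro.from_euler('y',j[1]-j[2],degrees=True)
    C=B*Ro.from_euler('x',-j[3],degrees=True)*Ro.from_euler('y',-j[4],degrees=True)
    d=C.apply([1,0,0])
    return Rz.apply([r0,0,0])+[0,0,z0]+A.apply([0,0,L1])+B.apply([L2,0,a3])+L3*d,d
E
python3 - <<'E'
from k import *
s=get_state();np.set_printoptions(suppress=True,precision=3)
print(list(s['joints'].round(2)),s['tcp_pos'],s['eef_rot'])
D=[([85.606,20.546,.682,0,-70.136,0],[.241,.631,.246],[0,0,-1],1),
 ([2,-2,-44,45,-38,1],[.5309,-.2729,.284],[.305,-.428,-.851],.2),
 ([-30,9,-5,-36,-66,79],[.5323,-.2693,.2828],[.465,.348,-.814],.3)]
d=Ro.from_euler('xyz',s['eef_rot'],degrees=True).as_matrix()[:,2]
D.append((s['joints'],s['tcp_pos'],d,1))
for j,_,d,_ in D: print(fk(j,[0]*6)[1].round(3),np.round(d,3))
f=lambda p:np.concatenate([w*(fk(j,p)[0]-t) for j,t,_,w in D])
r=least_squares(f,[.05,.35,.4,.03,.4,.25]);print(r.x,(r.fun*1000).round(1))
E
```

```text
[np.float64(-13.96), np.float64(3.15), np.float64(-58.09), np.float64(77.62), np.float64(-20.13), np.float64(-22.34)] [ 0.504 -0.292  0.175] [179.268 -30.829 -53.513]
[ 0.  0. -1.] [ 0  0 -1]
[ 0.309 -0.425 -0.851] [ 0.305 -0.428 -0.851]
[ 0.455  0.357 -0.816] [ 0.465  0.348 -0.814]
[ 0.294 -0.42  -0.859] [ 0.294 -0.42  -0.859]
[0.193 0.066 0.615 0.08  0.223 0.403] [-191.5   12.7   -7.9   -3.1   23.1   -7.3   31.7   45.2   25.6    7.3
   25.3    1.7]
```

```bash
sed -i 's/r0,z0,L1,a3,L2,L3=p/r0,z0,L1,a3,L2,L3,y0=p/; s/apply(\[r0,0,0\])/apply([r0,y0,0])/' k.py
python3 - <<'E'
from k import *
s=get_state();np.set_printoptions(suppress=True,precision=3)
D=[([85.606,20.546,.682,0,-70.136,0],[.241,.631,.246],1),
 ([2,-2,-44,45,-38,1],[.5309,-.2729,.284],.3),
 ([-30,9,-5,-36,-66,79],[.5323,-.2693,.2828],.3)]
D.append((s['joints'],s['tcp_pos'],1))
f=lambda p:np.concatenate([w*(fk(j,p)[0]-t) for j,t,w in D]+[.05*(p-[0,.35,.4,.0,.4,.25,-.19])])
r=least_squares(f,[.0,.35,.4,.0,.4,.25,-.19]);P=r.x;print(P,(r.fun*1000).round(1));np.save('P.npy',P)
O=np.array([.546,-.356,0]);lo=np.array([-176,-82,-58.2,-173.8,-174.7]);hi=np.array([176,121.7,71.7,95.5,-.2])
def solve(al,az,tip):  # alpha, azimuth of d in degrees, tip in box mm
    d=np.r_[np.cos(np.radians(al))*np.array([np.cos(np.radians(az)),np.sin(np.radians(az))]),-np.sin(np.radians(al))]
    t=O+tip[0]*np.array([.6,-.8,0])+tip[1]*np.array([.8,.6,0])+[0,0,tip[2]]-.019*d
    best=None
    for j0 in([-20,0,-50,70,-20],[-10,5,-40,-60,-60],[-10,5,-40,0,-60],[-40,10,-40,-150,-40],[-60,10,-40,80,-60]):
        q=least_squares(lambda q:np.r_[(fk(q,P)[0]-t)*10,(fk(q,P)[1]-d)*3],np.clip(j0,lo+1,hi-1),bounds=(lo,hi))
        if best is None or q.cost<best.cost:best=q
    e=fk(best.x,P);return best.x.round(0),round(np.linalg.norm(e[0]-t)*1000,1),np.degrees(np.arccos(min(1,e[1]@d))).round(1)
for al in(55,62,68,74,80):
  for az in(-53,-83,-113,-23,37): print(al,az,*solve(al,az,[-.045,0,.03]))
E
```

```text
[ 0.367  0.04   0.337  0.063  0.149  0.116 -0.156] [-36.3   1.8   2.4   5.3  25.8 -17.6 -16.7 -34.1   6.2 -10.4 -31.2   1.8
  18.3 -15.5  -3.2   3.1 -12.5  -6.7   1.7]
55 -53 [-12.  18. -58.  95. -21.] 87.0 11.1
55 -83 [-11.  30. -58.  95. -32.] 61.5 6.1
55 -113 [-10.  37. -58.  81. -33.] 33.3 2.3
55 -23 [ -19.   28.  -58. -174.  -25.] 84.7 7.9
55 37 [ -24.   35.  -58. -118.  -35.] 46.6 3.3
62 -53 [-13.  21. -58.  95. -17.] 72.5 9.0
62 -83 [-12.  30. -58.  95. -25.] 52.6 4.9
62 -113 [-12.  35. -58.  81. -27.] 29.8 2.0
62 -23 [ -19.   28.  -58. -174.  -19.] 70.9 6.6
62 37 [ -23.   34.  -58. -118.  -28.] 40.6 2.8
68 -53 [-14.  23. -58.  95. -13.] 60.1 7.3
68 -83 [-13.  30. -58.  95. -20.] 45.0 4.0
68 -113 [-13.  34. -58.  81. -21.] 27.0 1.8
68 -23 [ -18.   29.  -58. -174.  -15.] 59.3 5.4
68 37 [ -22.   33.  -58. -118.  -22.] 35.5 2.4
74 -53 [-15.  26. -58.  95.  -9.] 47.9 5.6
74 -83 [-14.  30. -58.  95. -14.] 37.5 3.2
74 -113 [-14.  33. -58.  81. -15.] 24.3 1.6
74 -23 [ -18.   30.  -58. -174.  -10.] 47.9 4.2
74 37 [ -21.   33.  -58. -118.  -16.] 30.6 2.1
80 -53 [-16.  28. -58.  95.  -6.] 36.2 3.9
80 -83 [-15.  31. -58.  95.  -9.] 30.2 2.4
80 -113 [-15.  33. -58.  80. -10.] 22.0 1.4
80 -23 [ -18.   31.  -58. -174.   -6.] 36.8 3.0
80 37 [ -19.   32.  -58. -117.  -10.] 25.9 1.7
```

Request:
apply_moves([
  [0,0.015,0,-0.024,0,0,0],
  [0,0.02,0,-0.033,0,0,0],
  [0,0.02,0,-0.033,0,0,0],
  [0,0,0,0,0,0,0],
  [0,0,0,0,0,0,0],
])

```text
time_s: 36.1
tcp_pos: [0.5086, -0.2935, 0.2688]
eef_rot: [179.5, -31.5, -53.6]
contact_force: [-0.2, -0.8, -0.6]
gripper_width: 0.0005
gripper_force: 0.0
```

```bash
cat > log.py <<'E'
from plant import get_state
import json
s=get_state();open('log.txt','a').write(json.dumps([list(s['joints']),list(s['tcp_pos']),list(s['eef_rot'])])+'\n');print(s['joints'].round(1),s['tcp_pos'].round(4),s['eef_rot'].round(1))
E
python3 log.py
```

```text
[ -1.5  -2.5 -47.   47.2 -34.7   0.6] [ 0.5086 -0.2935  0.2688] [179.5 -31.5 -53.6]
```

Request:
apply_moves([
  [0,0,0,0,0,-0.07,0],
  [0,0,0,0,0,-0.07,0],
  [0,0,0,0,0,-0.07,0],
  [0,0,0,0,0,-0.07,0],
  [0,0,0,0,0,-0.07,0],
  [0,0,0,0,0,0,0],
  [0,0,0,0,0,0,0],
])

```text
time_s: 36.68
tcp_pos: [0.5063, -0.3021, 0.2659]
eef_rot: [178.8, -3.3, -54.6]
contact_force: [-0.5, -0.7, -0.6]
gripper_width: 0.0003
gripper_force: 0.0
```

```bash
python3 log.py
```

```text
[ -9.8  10.4 -12.1   3.4 -66.1  43.9] [ 0.5063 -0.3021  0.2659] [178.8  -3.3 -54.6]
```

Request:
apply_moves([
  [0,0,0,0,-0.07,0,0],
  [0,0,0,0,-0.07,0,0],
  [0,0,0,0,-0.07,0,0],
  [0,0,0,0,-0.07,0,0],
  [0,0,0,0,-0.07,0,0],
  [0,0,0,0,0,0,0],
  [0,0,0,0,0,0,0],
])

```text
time_s: 37.27
tcp_pos: [0.5051, -0.3001, 0.265]
eef_rot: [147.2, -3.2, -54.3]
contact_force: [-0.4, 0.8, -0.7]
gripper_width: 0.0007
gripper_force: 0.0
```

```bash
python3 log.py
python3 - <<'E'
from k import *
import json
np.set_printoptions(suppress=True,precision=3)
D=[([85.606,20.546,.682,0,-70.136,-16.5],[.241,.631,.246]),([-13.96,3.15,-58.09,77.62,-20.13,-22.34],[.504,-.292,.175])]
D+=[(a,b) for a,b,_ in map(json.loads,open('log.txt'))]
for j,t in D:
    pass
# linear model: unknown offsets at each link frame
def rows(j):
    R0=Ro.from_euler('z',j[0],degrees=True);R1=R0*Ro.from_euler('y',j[1],degrees=True);R2=R0*Ro.from_euler('y',j[1]-j[2],degrees=True)
    R4=R2*Ro.from_euler('x',-j[3],degrees=True)*Ro.from_euler('y',-j[4],degrees=True)
    return np.c_[R0.apply([1,0,0]),R0.apply([0,1,0]),[0,0,1],R1.apply([0,0,1]),R2.apply([0,0,1]),R2.apply([1,0,0]),R4.apply([1,0,0])]
A=np.vstack([rows(j) for j,_ in D]);b=np.concatenate([t for _,t in D])
# candidates, with weak prior
pr=np.array([0,-.19,.35,.4,0.,.4,.25])
w=.01;x=np.linalg.lstsq(np.vstack([A,w*np.eye(7)]),np.r_[b,w*pr],rcond=None)[0]
print(x,((A@x-b)*1000).round(1).reshape(-1,3));print(np.linalg.svd(A)[1])
E
```

```text
[  0.6  21.8 -10.6  20.6 -84.4  27.2] [ 0.5051 -0.3001  0.265 ] [147.2  -3.2 -54.3]
[ 0.286 -0.172  0.096  0.431  0.073  0.17   0.252] [[-22.2 -23.4  11.5]
 [-28.9 -90.3  20.1]
 [  3.6   3.3 -25.2]
 [  9.6  24.4   4.2]
 [ 22.   45.5 -10.6]]
[4.334 3.156 2.281 0.855 0.474 0.297 0.135]
```

```bash
cat > k2.py <<'E'
from k import *
import json
np.set_printoptions(suppress=True,precision=3)
D=[([85.606,20.546,.682,0,-70.136,-16.507],[.241,.631,.246]),([-13.96,3.15,-58.09,77.62,-20.13,-22.34],[.504,-.292,.175])]
D+=[(a,b) for a,b,_ in map(json.loads,open('log.txt'))]
X=lambda a,d:Ro.from_euler(a,d,degrees=True)
def rows(j,mode):
    R0=X('z',j[0]);R1=R0*X('y',j[1]);R2=R0*X('y',j[1]-j[2]);R3=R2*X('x',-j[3]);R4=R3*X('y',-j[4]);R5=R4*X('x',-j[5])
    c=[R0.apply([1,0,0]),[0,0,1],R1.apply([0,0,1]),R2.apply([0,0,1]),R2.apply([1,0,0]),R4.apply([1,0,0])]
    c+={'0':[],'R0y':[R0.apply([0,1,0])],'R3y':[R3.apply([0,1,0])],'base':[[1,0,0],[0,1,0]],'R5':[R5.apply([0,1,0]),R5.apply([0,0,1])],'R4z':[R4.apply([0,0,1])]}[mode]
    return np.c_[tuple(c)]
if __name__=='__main__':
  b=np.concatenate([t for _,t in D])
  for m in('0','R0y','R3y','base','R5','R4z'):
    A=np.vstack([rows(j,m) for j,_ in D]);w=.01;n=A.shape[1];pr=np.r_[0,.35,.4,0,.4,.25,np.zeros(n-6)]
    x=np.linalg.lstsq(np.vstack([A,w*np.eye(n)]),np.r_[b,w*pr],rcond=None)[0];r=(A@x-b)*1000
    print(m,x,np.abs(r).max().round(1))
E
python3 k2.py
```

```text
0 [ 0.024 -0.067  0.988  0.137  0.299  0.642] 187.5
R0y [ 0.286  0.096  0.431  0.073  0.17   0.252 -0.172] 90.3
R3y [-0.     0.199  0.601 -0.     0.464  0.359 -0.192] 0.3
base [-0.058 -0.076  1.033  0.05   0.342  0.579  0.125 -0.069] 120.6
R5 [-0.082 -0.041  0.819  0.136  0.386  0.472 -0.155  0.016] 76.6
R4z [-0.067 -0.155  1.106  0.189  0.274  0.721  0.067] 186.6
```

```bash
cat > ik.py <<'E'
from k2 import *
x=np.array([0,.199,.601,0,.464,.359,-.192])
A=np.vstack([rows(j,'R3y') for j,_ in D]);b=np.concatenate([t for _,t in D]);w=.003
x=np.linalg.lstsq(np.vstack([A,w*np.eye(7)]),np.r_[b,w*x],rcond=None)[0]
O=np.array([.546,-.356,0]);E1=np.array([.6,-.8,0]);Y1=np.array([.8,.6,0])
lo=np.array([-176,-82,-58.2,-173.8,-174.7,-173.6]);hi=np.array([176,121.7,71.7,95.5,-.2,173.6])
def pose(j):
    j=np.asarray(j);R=X('z',j[0])*X('y',j[1]-j[2])*X('x',-j[3])*X('y',-j[4])
    return rows(j,'R3y')@x,R
def frame(j):  # tool R: tool z = R4 x ; fix j6 constant from log
    R=pose(j)[1]*X('x',-j[5]); return (R*C).as_matrix()
l=[json.loads(s) for s in open('log.txt')]
C=(lambda a:((pose(a[0])[1]*X('x',-a[0][5])).inv()*X('xyz',a[2])))(l[0])
def target(al,roll_az=None):
    c,s=np.cos(np.radians(al)),np.sin(np.radians(al))
    d=c*E1-s*np.array([0,0,1]);u=s*E1+c*np.array([0,0,1]);return np.c_[u,np.cross(d,u),d]
def solve(R,tip,seeds=None):
    t=O+tip[0]*E1+tip[1]*Y1+[0,0,tip[2]]-.019*R[:,2];out=[]
    for j0 in seeds if seeds is not None else np.random.default_rng(0).uniform(np.maximum(lo,-150),np.minimum(hi,150),(25,6)):
        q=least_squares(lambda q:np.r_[(pose(q)[0]-t)*10,(frame(q)-R).ravel()],np.clip(j0,lo+.1,hi-.1),bounds=(lo,hi),x_scale=30)
        out.append((round(np.linalg.norm(pose(q.x)[0]-t)*1000,1),np.abs(frame(q.x)-R).max().round(3),tuple(q.x.round(0))))
    return sorted(set(out))
if __name__=='__main__':
    print(x)
    for a in l: print(np.abs(frame(a[0])-X('xyz',a[2]).as_matrix()).max().round(3))
    for al in(30,45,55,65,72,80): 
        print(al,[o for o in solve(target(al),[-.042,0,.03]) if o[0]<40][:3])
E
python3 ik.py
```

```text
[-0.     0.198  0.602  0.     0.464  0.359 -0.192]
0.0
0.0
0.0
30 [(np.float64(8.6), np.float64(0.143), (np.float64(-55.0), np.float64(28.0), np.float64(-58.0), np.float64(-168.0), np.float64(-49.0), np.float64(-96.0))), (np.float64(9.7), np.float64(0.308), (np.float64(-34.0), np.float64(17.0), np.float64(-30.0), np.float64(-98.0), np.float64(-0.0), np.float64(174.0))), (np.float64(10.5), np.float64(0.265), (np.float64(-40.0), np.float64(17.0), np.float64(-32.0), np.float64(-117.0), np.float64(-0.0), np.float64(-161.0)))]
45 [(np.float64(1.7), np.float64(0.051), (np.float64(-52.0), np.float64(22.0), np.float64(-55.0), np.float64(-174.0), np.float64(-32.0), np.float64(-96.0))), (np.float64(3.8), np.float64(0.128), (np.float64(-44.0), np.float64(17.0), np.float64(-34.0), np.float64(-132.0), np.float64(-0.0), np.float64(-145.0))), (np.float64(4.2), np.float64(0.186), (np.float64(-35.0), np.float64(17.0), np.float64(-30.0), np.float64(-99.0), np.float64(-0.0), np.float64(174.0)))]
55 [(np.float64(1.0), np.float64(0.041), (np.float64(-48.0), np.float64(18.0), np.float64(-39.0), np.float64
[... 1036 characters left out ...]
64(18.0), np.float64(-42.0), np.float64(-174.0), np.float64(-0.0), np.float64(-99.0))), (np.float64(37.0), np.float64(1.429), (np.float64(-9.0), np.float64(81.0), np.float64(-58.0), np.float64(91.0), np.float64(-138.0), np.float64(174.0)))]
80 [(np.float64(0.0), np.float64(0.0), (np.float64(-10.0), np.float64(21.0), np.float64(-35.0), np.float64(15.0), np.float64(-27.0), np.float64(34.0))), (np.float64(11.1), np.float64(0.312), (np.float64(-50.0), np.float64(19.0), np.float64(-42.0), np.float64(-174.0), np.float64(-0.0), np.float64(-99.0))), (np.float64(36.5), np.float64(1.426), (np.float64(-7.0), np.float64(79.0), np.float64(-58.0), np.float64(93.0), np.float64(-134.0), np.float64(174.0)))]
```

```bash
cat > plan.py <<'E'
from ik import *
import sys
s=get_state()['joints']
for al in(72,75,78):
    R=target(al);u=R[:,0];u2=np.array([np.sin(np.radians(al)),np.cos(np.radians(al))])
    q=solve(R,[-.09,0,.16],[[-10,10,-20,10,-60,40]])[0][2];print(al,'start',q)
    for c in([-70,160],[-70,90],[-70,26],[-34,26],[-34,60],[-30,80],[-24,97],[9,97]):
        tip=np.array(c)-9.5*u2
        o=solve(R,[tip[0]/1000,0,tip[1]/1000],[q])[0];q=o[2];print(c,o[:2],np.array(q))
E
python3 plan.py
```

```text
72 start (np.float64(-2.0), np.float64(5.0), np.float64(-41.0), np.float64(25.0), np.float64(-35.0), np.float64(20.0))
[-70, 160] (np.float64(0.0), np.float64(0.0)) [ -3.   6. -41.  25. -34.  21.]
[-70, 90] (np.float64(0.0), np.float64(0.0)) [ -6.  11. -49.  38. -22.   9.]
[-70, 26] (np.float64(0.4), np.float64(0.008)) [-23.  16. -58.  85.  -9. -24.]
[-34, 26] (np.float64(0.0), np.float64(0.0)) [-24.  18. -55.  83.  -9. -21.]
[-34, 60] (np.float64(0.0), np.float64(0.0)) [-12.  16. -49.  47. -16.   5.]
[-30, 80] (np.float64(0.0), np.float64(0.0)) [-10.  15. -45.  37. -21.  12.]
[-24, 97] (np.float64(0.0), np.float64(0.0)) [ -9.  14. -42.  32. -24.  17.]
[9, 97] (np.float64(0.0), np.float64(0.0)) [-11.  16. -38.  29. -25.  22.]
75 start (np.float64(-3.0), np.float64(6.0), np.float64(-37.0), np.float64(19.0), np.float64(-39.0), np.float64(26.0))
[-70, 160] (np.float64(0.0), np.float64(0.0)) [ -4.   7. -36.  18. -38.  27.]
[-70, 90] (np.float64(0.0), np.float64(0.0)) [ -5.  12. -43.  25. -27.  20.]
[-70, 26] (np.float64(0.0), np.float64(0.0)) [-11.  17. -53.  48. -14.   1.]
[-34, 26] (np
[... 403 characters left out ...]
oat64(7.0), np.float64(-33.0), np.float64(13.0), np.float64(-43.0), np.float64(32.0))
[-70, 160] (np.float64(0.0), np.float64(0.0)) [ -5.   8. -32.  13. -42.  33.]
[-70, 90] (np.float64(0.0), np.float64(0.0)) [ -6.  13. -38.  17. -32.  29.]
[-70, 26] (np.float64(0.0), np.float64(0.0)) [ -7.  19. -44.  25. -21.  21.]
[-34, 26] (np.float64(0.0), np.float64(0.0)) [ -9.  21. -39.  22. -23.  26.]
[-34, 60] (np.float64(0.0), np.float64(0.0)) [ -9.  18. -36.  18. -28.  30.]
[-30, 80] (np.float64(0.0), np.float64(0.0)) [ -9.  17. -34.  16. -31.  33.]
[-24, 97] (np.float64(0.0), np.float64(0.0)) [ -9.  16. -32.  15. -34.  34.]
[9, 97] (np.float64(0.0), np.float64(0.0)) [-12.  19. -27.  14. -35.  38.]
```

```bash
cat > go.py <<'E'
from ik import *
import sys
al=float(sys.argv[1]);cs=[list(map(float,a.split(','))) for a in sys.argv[2:]]
s=get_state();Rc=X('xyz',s['eef_rot']).as_matrix();R=target(al);u=R[:,0]
tip=s['tcp_pos']+.019*Rc[:,2];co=tip+.0095*Rc[:,0]
f=lambda p:np.round([(p-O)@E1*1000,(p-O)@Y1*1000,p[2]*1000],1)
print('now corner',f(co),'rot err',np.degrees(Ro.from_matrix(R.T@Rc).as_rotvec()).round(1),'F',s['contact_force'].round(1),'t',s['time_s'])
print('turn tool norm',(Ro.from_matrix(Rc.T@R).as_rotvec()/np.pi*2).round(3))
p=s['tcp_pos'];
for c in cs:
    g=O+c[0]/1000*E1+c[1]/1000*Y1+[0,0,c[2]/1000]-.0095*u-.019*R[:,2]
    print(c,'shift (oriented)',(R.T@(g-p)).round(4));p=g
E
python3 go.py 75 -70,0,160
```

```text
now corner [-59.1  -9.6 249.6] rot err [-32.9 -11.8  -2.3] F [-0.4  0.8 -0.7] t 37.2667
turn tool norm [0.365 0.131 0.025]
[-70.0, 0.0, 160.0] shift (oriented) [-0.037  0.001  0.082]
```

Request:
apply_moves([
  [0,0,0,0,0.061,0.022,0.004],
  [0,0,0,0,0.061,0.022,0.004],
  [0,0,0,0,0.061,0.022,0.004],
  [0,0,0,0,0.061,0.022,0.004],
  [0,0,0,0,0.061,0.022,0.004],
  [0,0,0,0,0.061,0.022,0.004],
  [0,0,0,0,0,0,0],
  [0,-0.012,0,0.027,0,0,0],
  [0,-0.012,0,0.027,0,0,0],
  [0,-0.012,0,0.027,0,0,0],
  [0,0,0,0,0,0,0],
  [0,0,0,0,0,0,0],
])

```text
time_s: 38.27
tcp_pos: [0.4963, -0.2904, 0.1795]
eef_rot: [-179.8, -15.1, -53.2]
contact_force: [0.2, -0.5, 1.0]
gripper_width: 0.0005
gripper_force: 0.0
```

```bash
python3 go.py 75 -72,0,60 -72,0,24 -34,0,24
```

```text
now corner [-68.2  -0.4 163.6] rot err [0.1 0.1 0. ] F [ 0.2 -0.5  1. ] t 38.2667
turn tool norm [-0.002 -0.001 -0.   ]
[-72.0, 0.0, 60.0] shift (oriented) [-0.03  -0.     0.099]
[-72.0, 0.0, 24.0] shift (oriented) [-0.009  0.     0.035]
[-34.0, 0.0, 24.0] shift (oriented) [ 0.037 -0.     0.01 ]
```

Request:
apply_moves([
  [0,-0.006,0,0.02,0,0,0],
  [0,-0.006,0,0.02,0,0,0],
  [0,-0.006,0,0.02,0,0,0],
  [0,-0.006,0,0.02,0,0,0],
  [0,-0.006,0,0.019,0,0,0],
  [0,-0.003,0,0.012,0,0,0],
  [0,-0.003,0,0.012,0,0,0],
  [0,-0.003,0,0.011,0,0,0],
  [0,0,0,0,0,0,0],
  [0,0,0,0,0,0,0],
  [0,0,0,0,0,0,0],
])

```text
time_s: 39.18
tcp_pos: [0.4973, -0.2893, 0.0419]
eef_rot: [-179.7, -15.3, -53.4]
contact_force: [-1.2, 0.4, -0.2]
gripper_width: 0.0005
gripper_force: 0.0
```

```bash
python3 go.py 75 -34,0,24 -34,0,60; python3 -c "
from h import *
for n in('side','scene','wrist'): snap(n,n+'13')
a=cv2.imread('pics/side13.png')[200:300,290:410];b=cv2.imread('pics/scene13.png')[110:210,130:250];c=cv2.imread('pics/wrist13.png')
cv2.imwrite('pics/m13.png',np.vstack([np.hstack([cv2.resize(a,(400,300)),cv2.resize(b,(400,300))]),np.hstack([cv2.resize(c,(400,300)),np.zeros((300,400,3),np.uint8)])]))"
```

```text
now corner [-68.4   1.1  26. ] rot err [0.3 0.3 0.2] F [-1.2  0.4 -0.2] t 39.1833
turn tool norm [-0.003 -0.003 -0.002]
[-34.0, 0.0, 24.0] shift (oriented) [0.033 0.001 0.011]
[-34.0, 0.0, 60.0] shift (oriented) [ 0.009 -0.    -0.035]
```

View pics/m13.png

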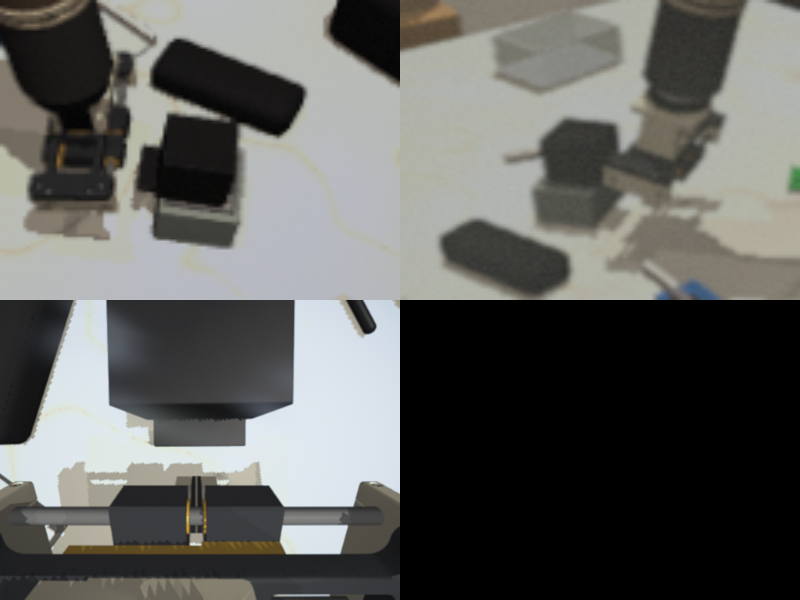

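Run:
```python
from h import *
for f in('wrist13','wrist12','side13','scene13'):
    W=cloud(load(f));O=np.array([.546,-.356]);a=(W[...,:2]-O)@[.6,-.8];b=(W[...,:2]-O)@[.8,.6];z=W[...,2]
    m=(abs(b)<.028)&(a>-.055)&(a<-.028)&(z>.055)&(z<.07)
    n=(abs(b)<.03)&(a>-.03)&(a<-.018)&(z>.075)&(z<.112)
    t=(abs(b)<.05)&(a>-.05)&(a<.06)&(z>.117)&(z<.127)
    q=lambda v:np.quantile(v,[.02,.1,.5,.98]).round(4) if len(v)>5 else len(v)
    print(f,'lip a',q(a[m]),'z',q(z[m]),'wall a',q(a[n]),'top a',q(a[t]),'b',q(b[t]))
```

```text
wrist13 lip a [-0.0424 -0.0414 -0.0353 -0.0283] z [0.0631 0.0636 0.0644 0.0657] wall a [-0.0252 -0.0251 -0.0249 -0.0247] top a [-0.0246 -0.0215 -0.006   0.0121] b [-0.0332 -0.0277  0.      0.033 ]
wrist12 lip a [-0.0428 -0.0417 -0.0356 -0.0283] z [0.0626 0.0635 0.0645 0.0659] wall a [-0.0252 -0.0251 -0.0249 -0.0246] top a [-0.0244 -0.0192  0.0079  0.0431] b [-0.033  -0.0275  0.0004  0.0338]
side13 lip a [-0.0424 -0.0412 -0.0355 -0.0283] z [0.0594 0.0606 0.0644 0.069 ] wall a [-0.0249 -0.0248 -0.0247 -0.024 ] top a [-0.023  -0.0171  0.011   0.0449] b [-0.0373 -0.0314 -0.004   0.033 ]
scene13 lip a 0 z 0 wall a [-0.0257 -0.0254 -0.0237 -0.0216] top a [-0.0239 -0.0168  0.0101  0.044 ] b [-0.0309 -0.0237  0.0063  0.0382]
```

Request:
apply_moves([
  [0,0.01,0,0.0026,0,0,0],
  [0,0.01,0,0.0026,0,0,0],
  [0,0.007,0,0.002,0,0,0],
  [0,0,0,0,0,0,0],
  [0,0,0,0,0,0,0],
  [0,0,0,0,0,0,0],
])

```text
time_s: 39.83
tcp_pos: [0.5129, -0.3099, 0.0401]
eef_rot: [-179.8, -15.1, -53.2]
contact_force: [-0.2, 0.2, -0.0]
gripper_width: 0.0004
gripper_force: 0.0
```

```bash
for i in 1 2 3; do python3 go.py 75 -38.5,0,26 | head -1; python3 -c "from plant import capture;capture('side')"; done
```

```text
now corner [-42.6   1.2  24.3] rot err [0.2 0.1 0.1] F [-0.2  0.2 -0. ] t 39.8333
now corner [-42.7   1.   24.2] rot err [0.2 0.1 0.1] F [-0.2 -0.2  0.2] t 39.8833
now corner [-42.7   0.9  24.2] rot err [0.2 0.1 0.1] F [-0.1 -0.4  0.8] t 39.9333
```

Request:
apply_moves([
  [0,0.004,0,0.001,0,0,0],
  [0,0,0,0,0,0,0],
  [0,0.0016,0,-0.0058,0,0,0],
  [0,0.0016,0,-0.0058,0,0,0],
  [0,0.0016,0,-0.0058,0,0,0],
  [0,0.0016,0,-0.0058,0,0,0],
  [0,0,0,0,0,0,0],
  [0,0,0,0,0,0,0],
])

```text
time_s: 40.65
tcp_pos: [0.5151, -0.3136, 0.0639]
eef_rot: [-179.8, -15.1, -53.2]
contact_force: [-1.0, 1.0, 0.4]
gripper_width: 0.0001
gripper_force: 0.8
```

```bash
python3 go.py 75 -38.5,0,54 -34,0,62 -30,0,80 -24,0,97
python3 - <<'E'
from h import *
W=cloud(snap('side','side14'));O=np.array([.546,-.356]);a=(W[...,:2]-O)@[.6,-.8];b=(W[...,:2]-O)@[.8,.6];z=W[...,2]
m=(abs(b)<.03)&(a>-.02)&(a<.04)&(z>.1)&(z<.2);print(np.polyfit(a[m],z[m],1))
E
```

```text
now corner [-38.3   0.8  48. ] rot err [0.2 0.1 0.1] F [-1.   1.   0.4] t 40.65
turn tool norm [-0.002 -0.001 -0.001]
[-38.5, 0.0, 54.0] shift (oriented) [ 0.001  0.001 -0.006]
[-34.0, 0.0, 62.0] shift (oriented) [ 0.006 -0.    -0.007]
[-30.0, 0.0, 80.0] shift (oriented) [ 0.009  0.    -0.016]
[-24.0, 0.0, 97.0] shift (oriented) [ 0.01  -0.    -0.015]
[-0.04257489  0.12484526]
```

Request:
apply_moves([
  [0,0.001,0,-0.006,0,0,0],
  [0,0.003,0,-0.0035,0,0,0],
  [0,0.003,0,-0.0035,0,0,0],
  [0,0.003,0,-0.0055,0,0,0],
  [0,0.003,0,-0.0055,0,0,0],
  [0,0.003,0,-0.005,0,0,0],
  [0,0,0,0,0,0,0],
  [0,0,0,0,0,0,0],
])

```text
time_s: 41.37
tcp_pos: [0.519, -0.3199, 0.0959]
eef_rot: [-179.8, -15.1, -53.2]
contact_force: [-5.3, 8.4, 3.1]
gripper_width: 0.0006
gripper_force: 4.0
```

```bash
cat > g.py <<'E'
from h import *
import sys
W=cloud(snap('side',sys.argv[1]));O=np.array([.546,-.356]);a=(W[...,:2]-O)@[.6,-.8];b=(W[...,:2]-O)@[.8,.6];z=W[...,2]
m=(abs(b)<.03)&(a>-.01)&(a<.08)&(z>.1)&(z<.2);print('guard top slope',np.polyfit(a[m],z[m],1),m.sum())
E
python3 go.py 75 -30,0,80 -24,0,97; python3 g.py side15
```

```text
now corner [-31.    0.1  80. ] rot err [0.1 0.1 0.1] F [-5.3  8.4  3.1] t 41.3667
turn tool norm [-0.002 -0.001 -0.001]
[-30.0, 0.0, 80.0] shift (oriented) [0.001 0.    0.   ]
[-24.0, 0.0, 97.0] shift (oriented) [ 0.01  -0.    -0.015]
guard top slope [-0.10191675  0.13199855] 387
```

```bash
python3 -c "
from h import *
for n in('scene','wrist'): snap(n,n+'15')
a=cv2.imread('pics/side15.png')[200:300,290:410];b=cv2.imread('pics/scene15.png')[110:210,130:250];c=cv2.imread('pics/wrist15.png')
cv2.imwrite('pics/m15.png',np.vstack([np.hstack([cv2.resize(a,(400,300),interpolation=2),cv2.resize(b,(400,300),interpolation=2)]),np.hstack([cv2.resize(c,(400,300)),np.zeros((300,400,3),np.uint8)])]))"
```

```text
(no output)
```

View pics/m15.png

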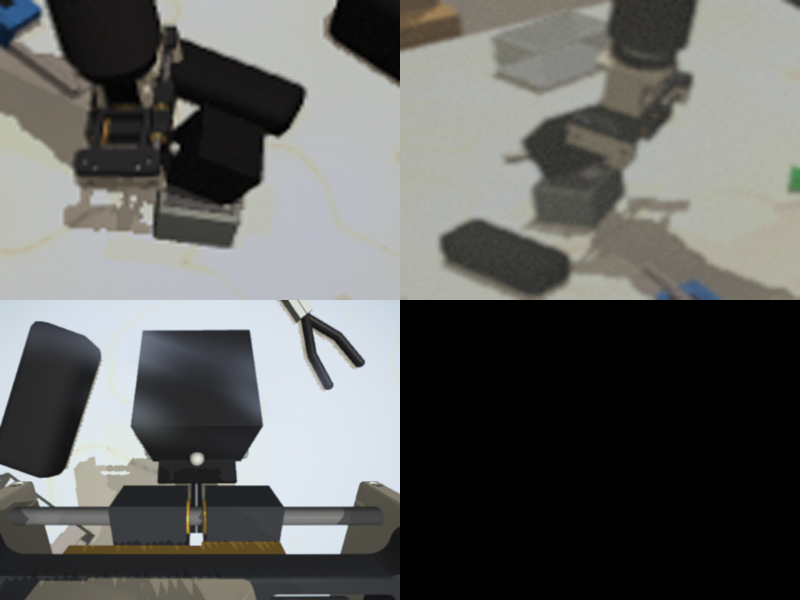

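Request:
apply_moves([
  [0,0.001,0,-0.004,0,0,0],
  [0,0.001,0,-0.004,0,0,0],
  [0,0.002,0,-0.004,0,0,0],
  [0,0.002,0,-0.003,0,0,0],
  [0,0.002,0,0,0,0,0],
  [0,0,0,0,0,0,0],
  [0,0,0,0,0,0,0],
])

```text
time_s: 42.1
tcp_pos: [0.5223, -0.3232, 0.1129]
eef_rot: [-179.8, -15.1, -53.2]
contact_force: [-2.5, 4.4, 3.1]
gripper_width: 0.0005
gripper_force: 2.1
```

```bash
python3 go.py 75 -24,0,97 0,0,97 9,0,97;  python3 - <<'E'
from h import *
from scipy.ndimage import label
O=np.array([.546,-.356])
for n in('wrist','side'):
    c=snap(n,n+'16');W=cloud(c);a=(W[...,:2]-O)@[.6,-.8];b=(W[...,:2]-O)@[.8,.6];z=W[...,2]
    g=c['frame'].min(-1)>150; m=g&(abs(b)<.02)&(a>-.06)&(a<.06)&(z>.08)&(z<.14)
    print(n,m.sum(),[np.median(v[m]).round(4) for v in(a,b,z)] if m.sum() else '')
    k=c['frame'].max(-1)<90
    if n=='wrist':
        m=k&(abs(b)<.035)&(a>-.05)&(a<.12)&(z>.06)&(z<.25)
        for lo in np.arange(-.05,.1,.01):
            q=m&(a>=lo)&(a<lo+.01); 
            if q.sum()>20: print(round(lo,3),np.quantile(z[q],[.05,.5,.95]).round(3))
E
```

```text
now corner [-26.3   0.8  97. ] rot err [0.2 0.1 0.1] F [-2.5  4.4  3.1] t 42.1
turn tool norm [-0.002 -0.002 -0.001]
[-24.0, 0.0, 97.0] shift (oriented) [0.002 0.001 0.001]
[0.0, 0.0, 97.0] shift (oriented) [0.023 0.    0.006]
[9.0, 0.0, 97.0] shift (oriented) [0.009 0.    0.002]
wrist 136 [np.float64(-0.0141), np.float64(-0.0002), np.float64(0.1098)]
-0.05 [0.204 0.206 0.207]
-0.04 [0.187 0.199 0.206]
-0.03 [0.109 0.19  0.192]
-0.02 [0.102 0.177 0.185]
-0.01 [0.103 0.11  0.117]
0.0 [0.118 0.126 0.133]
0.01 [0.134 0.141 0.148]
0.02 [0.143 0.146 0.149]
0.03 [0.136 0.139 0.142]
0.04 [0.13  0.133 0.136]
0.05 [0.125 0.127 0.129]
0.06 [0.117 0.119 0.122]
0.07 [0.112 0.114 0.116]
side 2 [np.float64(-0.0136), np.float64(-0.0034), np.float64(0.11)]
```

Request:
apply_moves([
  [0,0.004,0,0.001,0,0,0],
  [0,0.004,0,0.001,0,0,0],
  [0,0.004,0,0.001,0,0,0],
  [0,0.004,0,0.001,0,0,0],
  [0,0.004,0,0.001,0,0,0],
  [0,0,0,0,0,0,0],
  [0,0,0,0,0,0,0],
])

```text
time_s: 42.78
tcp_pos: [0.5349, -0.34, 0.113]
eef_rot: [-179.8, -15.1, -53.3]
contact_force: [-0.7, 0.6, -1.5]
gripper_width: 0.0006
gripper_force: 0.5
```

```bash
cat > tg.py <<'E'
from h import *
import sys
O=np.array([.546,-.356])
for n in('wrist','side'):
    c=snap(n,n+sys.argv[1]);W=cloud(c);a=(W[...,:2]-O)@[.6,-.8];b=(W[...,:2]-O)@[.8,.6];z=W[...,2]
    g=c['frame'].min(-1)>140; m=g&(abs(b)<.02)&(a>-.06)&(a<.06)&(z>.08)&(z<.14)
    print(n,m.sum(),[np.median(v[m]).round(4) for v in(a,b,z)] if m.sum() else '')
E
python3 go.py 75 0,0,97 9,0,97; python3 tg.py 17
```

```text
now corner [-5.3  0.7 97.2] rot err [0.2 0.1 0.1] F [-0.7  0.6 -1.5] t 42.7833
turn tool norm [-0.002 -0.002 -0.001]
[0.0, 0.0, 97.0] shift (oriented) [0.005 0.001 0.002]
[9.0, 0.0, 97.0] shift (oriented) [0.009 0.    0.002]
wrist 14 [np.float64(-0.0362), np.float64(0.0011), np.float64(0.1373)]
side 0
```

Request:
apply_moves([
  [0,0.004,0,0.001,0,0,0],
  [0,0.004,0,0.001,0,0,0],
  [0,0.003,0,0.0005,0,0,0],
  [0,0,0,0,0,0,0],
  [0,0,0,0,0,0,0],
])

```text
time_s: 43.3
tcp_pos: [0.5416, -0.349, 0.1137]
eef_rot: [-179.8, -15.1, -53.2]
contact_force: [-0.8, 0.3, -0.9]
gripper_width: 0.0002
gripper_force: 0.6
```

```bash
python3 go.py 75 9,0,97
```

```text
now corner [ 5.9  0.8 97.8] rot err [0.2 0.1 0.1] F [-0.8  0.3 -0.9] t 43.3
turn tool norm [-0.002 -0.002 -0.001]
[9.0, 0.0, 97.0] shift (oriented) [0.003 0.001 0.002]
```

Push in until the force rises, which means the toggle has reached its stop.

Request:
apply_moves([
  [0,0.001,0,0.0003,0,0,0],
  [0,0.001,0,0.0003,0,0,0],
  [0,0,0,0,0,0,0],
])

```text
time_s: 43.55
tcp_pos: [0.5427, -0.3505, 0.1136]
eef_rot: [-179.8, -15.1, -53.2]
contact_force: [-1.6, 1.6, 0.1]
gripper_width: 0.0003
gripper_force: 0.9
```

Request:
apply_moves([
  [0,0.001,0,0.0003,0,0,0],
  [0,0.001,0,0.0003,0,0,0],
  [0,0,0,0,0,0,0],
])

```text
time_s: 43.8
tcp_pos: [0.5433, -0.3518, 0.1132]
eef_rot: [-179.8, -15.1, -53.2]
contact_force: [-3.2, 6.1, 2.0]
gripper_width: 0.0004
gripper_force: 3.5
```

Request:
apply_moves([
  [0,0.001,0,0.0003,0,0,0],
  [0,0,0,0,0,0,0],
  [0,-0.006,0,-0.0016,0,0,0],
  [0,-0.01,0,-0.0027,0,0,0],
  [0,-0.015,0,-0.004,0,0,0],
  [0,-0.02,0,-0.0054,0,0,0],
  [0,-0.02,0,-0.0054,0,0,0],
  [0,-0.02,0,-0.0054,0,0,0],
  [0,-0.01,0,-0.0027,0,0,0],
  [0,0.006,0,-0.02,0,0,0],
  [0,0.008,0,-0.03,0,0,0],
  [0,0.008,0,-0.03,0,0,0],
  [0,0,0,0,0,0,0],
  [0,0,0,0,0,0,0],
  [0,0,0,0,0,0,0],
])

```text
time_s: 45.05
tcp_pos: [0.4815, -0.2695, 0.1965]
eef_rot: [-179.7, -15.2, -53.2]
contact_force: [0.1, 0.4, -0.5]
gripper_width: 0.0004
gripper_force: 0.0
```

```bash
python3 go.py 75 -70,0,160|head -1
python3 - <<'E'
from h import *
O=np.array([.546,-.356])
for n in('wrist','side','scene'):
    c=snap(n,n+'18');W=cloud(c);a=(W[...,:2]-O)@[.6,-.8];b=(W[...,:2]-O)@[.8,.6];z=W[...,2]
    m=(abs(b)<.03)&(a>-.02)&(a<.04)&(z>.1)&(z<.16);print(n,'top fit',np.polyfit(a[m],z[m],1) if m.sum()>9 else '',np.quantile(z[m],[.05,.5,.95]).round(4) if m.sum() else '')
    m=(abs(b)<.028)&(a>-.05)&(a<-.028)&(z>.05)&(z<.12);print('lip',np.median(z[m]) if m.sum() else '',m.sum())
    rep(W,n+' fins1',box(W,.61,.67,.04,.15,.06,.12));rep(W,n+' fins2',box(W,.61,.67,-.08,.035,.06,.12))
a=cv2.imread('pics/side18.png')[100:300,140:410];b=cv2.imread('pics/scene18.png')[110:330,120:390];c=cv2.imread('pics/wrist18.png')
cv2.imwrite('pics/m18.png',np.vstack([np.hstack([cv2.resize(a,(400,300),interpolation=2),cv2.resize(b,(400,300),interpolation=2)]),np.hstack([cv2.resize(c,(400,300)),np.zeros((300,400,3),np.uint8)])]))
E
```

```text
now corner [-93.8   0.3 180.7] rot err [0.3 0.2 0.1] F [ 0.1  0.4 -0.5] t 45.05
wrist top fit [0.00109254 0.12050744] [0.1194 0.1205 0.1216]
lip 0.06445946323973031 714
wrist fins1 0
wrist fins2 0
side top fit [-0.01484668  0.12147088] [0.1173 0.1212 0.1254]
lip 0.06451994104649894 64
side fins1 75 px 275.0 171.0 lo [0.6305 0.0555 0.0609] hi [0.6426 0.0922 0.101 ] rect [637.4  74.3] [15.1 38.7] 3.0
side fins2 0
scene top fit [0.01008106 0.11925156] [0.1176 0.1193 0.1217]
lip 0.06315305150670558 28
scene fins1 104 px 227.0 224.0 lo [0.6386 0.061  0.0606] hi [0.6505 0.0949 0.0981] rect [644.4  77.4] [12.7 36. ] 0.9
scene fins2 94 px 214.0 213.0 lo [ 0.6379 -0.0125  0.0605] hi [0.6515 0.02   0.0986] rect [646.7   3. ] [14.1 37.4] 10.4
```

View pics/m18.png

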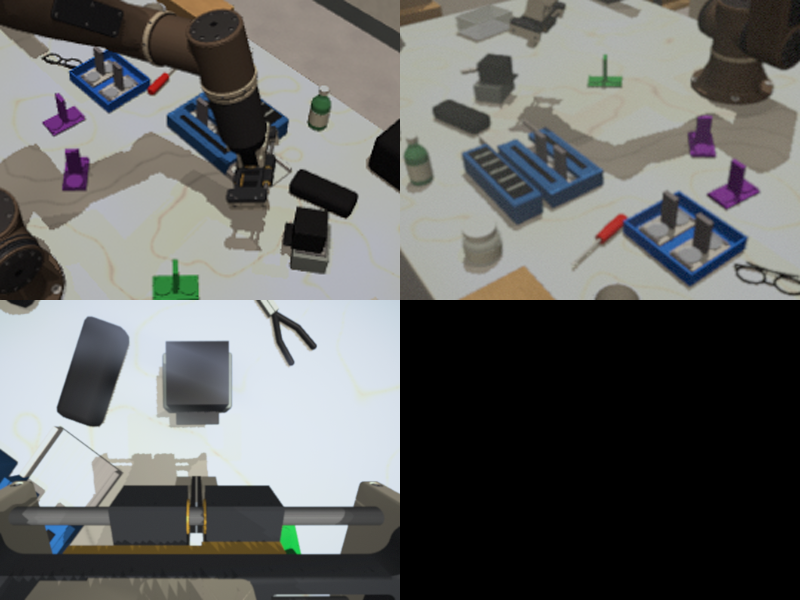

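```bash
python3 -c "from plant import close_job;print(close_job())"
```

```text
the job is handed in; nothing more can be done
None
```

I handed the job in at about 45 s: both finished carriers lie flat in the tray, both waiting carriers (only two were present) are fully under the hood, and the guard is shut again. The toggle went over until the push force rose at about its expected stop, though I couldn't see it under the closed guard to confirm.

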